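# Clear the blanking plugs from the bench stake plate

## Robot

A 7-joint arm with a two-finger parallel gripper is mounted at the origin on the work surface. World frame = base frame: x ahead of the robot, y to its left, z up, the work surface at z = 0. Lengths are in m, angles in rad, forces in N, time in s.
With the tool pointing down it reaches from about 0.35 to 0.9 m from the base axis. Payload 8.1 kg.
Tool frame: the origin (TCP) lies midway between the tips of the shut fingers; the grasp point (between the pads) lies 19 mm behind it; z points along the fingers, y is the line along which they close (so a half turn about z gives the same grasp; the last joint's range is limited). The gripper opens to 92 mm and grips with 3 to 60 N. Pads are 19 mm wide; open, the fingers measure 130 mm over their backs; the gripper's body (75 mm by 190 mm) begins 47 mm behind the grasp point.
Start: joints at [1.242, 0.434, 0.025, 1.573, -0.012, 1.134, -0.075], TCP at [0.14, -0.609, 0.227] pointing down, gripper open.
Joint ranges: [-2.62, 2.62], [-0.44, 2.09], [-1.27, 1.32], [0.08, 2.57], [-1.32, 4.46], [0.12, 2], [-2.74, 2.74]. Speed limits (rad/s): [2.22, 2.22, 3.01, 3.01, 3.14, 3.14, 3.14].

## Interface

Orientations are given as a rotation vector (axis times angle).
In Python, from cell import arm gives the robot as it stands.
- The arm moves only by the tool carry_out, never from a script. Its arguments are lists of equal length, an entry for each row: "claw": the finger opening in cm, from 0 to 9.18; "delta_pos": the shift along the tool's x, y, z in cm, a list of three; "angular": the turn, a rotation vector about the tool's x, y, z in rad, a list of three. In form: {"claw": [claw, ...], "delta_pos": [[dx, dy, dz], ...], "angular": [[ax, ay, az], ...]}. A call has 1 to 20 rows; each row shifts and turns the commanded pose from where the row before left it, along the tool's axes as they then stand; what a row does not reach is not made up. A row lasts 1/10 s, in which the tool goes at most 50 mm and 8.59 degrees, less where a joint would pass 70% of its speed; a pose out of reach is approached as far as the arm can. A call with a gripper value outside its range is refused whole. The fingers move at their own pace and stop on an object; "force" is the grip in N (left out, the last holds). Time passes only in rows, so rows that do not move let the fingers close. It gives the time, the measured TCP pose, the force, the opening and the grip force at its end, in the units of the state.
- arm.observe(): the state, without advancing time (a new reading comes with each control period).
- arm.get_image(name): name is "scene" or "top" or "wrist"; returns a dict with "frame" (480x640x3 uint8, red, green, blue), "mtx" (3x3 intrinsics, pixels), "T" (4x4, takes a point from camera to world coordinates). Camera axes: x right, y down, z forward; pixel columns grow to the right and rows downward; lengths in m; the calibration is good to about 2 mm. A picture is of the moment at which its call begins. There is no depth.
- arm.sign_off(): hands the job in; it is judged then, once.
Trained networks look in a picture, given as the dict that the camera call returned (one of the last four; its "shot" number tells which), for a name from the list of things; names that differ only in an ending like _2 or _b are one class to them, and where a whole thing is asked for, a point or a joint stands for the part that bears it (a point fixed in the world has none). Each returns a list of dicts, best first, with "conf" (0 to 1); they miss things now and then, are a little off and sometimes report something else, mostly with a low value. They report only what shows in the picture. A call takes as long as a camera call. They do not tell look-alikes from the thing itself.
- arm.look_for(label, picture): "centre" ([column, row] as shares, 0 to 1, of the picture: columns of its width, rows of its height, amid what is visible of it).
- arm.trace(label, picture): "region" (480x640 bool, what is visible of it) and "centre" ([column, row] as shares, 0 to 1, of the picture: columns of its width, rows of its height, amid what is visible of it).
- arm.place_of(label, picture): "centre" ([column, row] as shares, 0 to 1, of the picture: columns of its width, rows of its height: a listed point, or the origin of a listed thing).
The state is a dict: "clock": time; "joints": joint angles; "dq": joint speeds; "joint_efforts": joint torques, N m; "position": TCP position; "ee_rot": TCP orientation; "force": force on the tool from outside, world axes, zero at the start; "ft_torque": the same for the moment, N m; "width": opening from 0.0 (shut) to 1.0 (fully open); "gripper_force": force on a finger pad.
Only numpy, scipy, OpenCV 4.12 (cv2) and the standard library are available. Lean on these libraries where they do the work, as an engineer would, in place of code of your own. Each camera call takes 0.05 s, during which the arm holds its last target. There are 200 camera calls.

## Task

Get the stake plate ready for its forming stakes: prise the tight green cover up a good 3 cm with the scraper's blade in the notch, keeping the fingers off it until then, and swing it fully back to its stop. Screw the red-handled puller into each brass blanking plug there is, draw the plug straight up out of its socket without touching it with the fingers, and leave it standing upright and unscrewed on the floor of the yellow tray. Finish with the puller seated upright in its wooden stand and the scraper lying flat on its blue mat, and do not disturb the pliers, the wire jig or the loose stake.

Things in the scene. Friction and masses are not known exactly. Their poses are not given: they have to be found in the camera images.
- stake_plate: Fixed steel block with a blue foot, 102 (x, -54 to +48) x 236 (y) x 56 mm high. Origin: on the bench, under its middle; z up, x away from the pry notch towards the hinge. Four square sockets in a row along y at x = +5, y = -78, -26, +26, +78 mm: 39 mm wide, 37 mm deep, open at the top face (z = 56 mm). Blue bolted feet 12 mm high stick out to y = +-143 mm.
- pry_notch (a point): Middle of the mouth of the pry notch in the plate's -x face, just under the cover's free edge. The notch is 46 mm wide (y), 10 mm high (z from 46 to 56 mm, the cover's underside being its roof) and 22 mm deep (towards +x). Axes as the plate's.
- hinge_line (a point): Middle of the cover's hinge axis: plate x = +50 mm, z = 56 mm; the axis runs along the plate's y.
- cover (a joint): Hinge angle of the green cover, rad: 0 shut and flat on the plate over all the sockets, growing as its free (-x) edge rises, 2.0 at the stop, leaning back past upright. A flat sheet 104 x 232 x 4 mm, 0.25 kg. The hinge is stiff (0.22 N m) and the cover stays at whatever angle it is left; lifting the free edge takes about 3.5 N.
- cover_edge (a point): Middle of the underside of the cover's free edge, 104 mm from the hinge; moves with the cover. When shut it lies on the plate's -x face edge, above the notch.
- plug0: Brass square blanking plug, 36 x 36 x 36 mm, about 0.2 kg; may be absent. Origin: centre of its underside; z up. Sits in a socket with 1.5 mm play all round, top 1 mm below the plate's top, so it cannot be gripped there. Round tapped bore in its top, 26 mm wide, 32 mm deep, with a coarse right-hand two-start thread (see plug1, plug2).
- plug1: As plug0; may be absent. Thread of all plugs: two ledges 3.5 mm thick leaving a clear bore of 16 mm, lead 20 mm per turn, each 210 degrees long. They start at the top face on the plug's own +y and -y sides and run down clockwise seen from above, so two turns of ledge lie 10 mm apart.
- plug2: As plug0; may be absent. Screwing in: puller lugs set down about 35 degrees anticlockwise of the ledge starts rest some 7 mm deep (lug centre below plug top) on one ledge; turned clockwise, sinking 20 mm per turn, they pass under the start of the other ledge with 1.5 mm play up and down.
- plug3: As plug0; may be absent. All plugs stand in the sockets with their y along the plate's y.
- puller: Puller, 125 mm tall, 0.3 kg: steel rod 12 mm thick, red round handle. Origin: centre of its lower tip; z up to the handle. Collar 34 mm wide, from 19 to 27 mm above the tip: it seats on the plug's top when screwed fully in. Clockwise from above screws in; the thread does not slip under load. To free it turn anticlockwise as far, rising 20 mm per turn, then lift.
- puller_lugs (a point): Puller axis 8 mm above the tip, level with its two lugs (the working thread): they stand out along the puller's own +x and -x (white bar on the handle's top) to radius 11.5 mm, 3.5 mm thick, 4 mm wide. Fully in, they lie 11 mm below the plug's top and 85 to 100 degrees clockwise past the ledge starts, about 125 degrees of turn from the landing told at plug2.
- puller_grip (a point): Where to grip the puller: middle height of the red handle, 100 mm above the tip. Handle 28 mm across, from 70 to 125 mm above the tip.
- stand: Fixed wooden block 64 x 64 x 34 mm with a square hole 28 mm wide and 24 mm deep in its top. Origin: centre of its underside. The puller stands in it upright with the collar on the top, so its tip is 15 mm above the stand's origin.
- scraper: Flat scraper, 0.1 kg, on its mat: wooden handle 95 x 22 (y) x 18 mm high (x from -78 to +17 mm), steel blade 30 mm wide, 2.5 mm thick, reaching to x = +77 mm at 9 mm above the underside. Origin: underside of the handle below the grip point (17 mm behind the handle's front, near the centre of mass); x points along the blade. Grip it across y at a height of 9 mm.
- scraper_tip (a point): Middle of the scraper blade's front edge, 77 mm ahead of the scraper's origin and 9 mm up.
- mat: Fixed blue mat 200 x 85 x 4 mm, the scraper's place. Origin: centre of its underside; x along its length.
- tray: Loose yellow steel tray, a straight channel: outside 200 x 54 x 30 mm, walls and floor 5 mm, so inside 190 (x) x 44 (y) mm, floor at 5 mm. 0.9 kg. Origin: centre of its underside. The long walls keep a plug from turning more than about 15 degrees; plugs stand in a row along x.
- wire_jig: Bystander: brown board 110 x 110 x 15 mm with wooden discs, origin centre of underside.
- pliers: Bystander: blue-handled pliers about 170 mm long, 16 mm high, jaws to +x, origin near the middle on the bench.
- stake: Bystander: steel forming stake standing upright, 32 mm square shank with a mushroom head 56 mm wide, 108 mm tall, origin centre of underside.
There are look-alikes about, which are no part of the job. Of the things shaped like the scraper, the wooden one is meant. Of the things that look like the stand, take the one that is farthest from the robot's base at the start.

How it is judged:
On the way, in this order (a step that is already met when the one before it is completed fails the run):
1. the scraper has prised the cover up by at least 0.2 rad (21 mm at its free edge) (value of joint cover above 0.2 rad and contact force between scraper and cover above 0.3 N), for 0.05 s.
2. the cover is swung back to its stop (more than 1.85 rad) (value of joint cover above 1.85 rad), for 0.2 s.
3. a plug hangs upright on the puller, clear of the stake plate (((z of plug0 in the frame of stake_plate above 0.058 m and horizontal distance between plug0 and puller below 0.01 m and angle between plug0's own z axis and vertical below 0.2 rad) or (z of plug1 in the frame of stake_plate above 0.058 m and horizontal distance between plug1 and puller below 0.01 m and angle between plug1's own z axis and vertical below 0.2 rad) or (z of plug2 in the frame of stake_plate above 0.058 m and horizontal distance between plug2 and puller below 0.01 m and angle between plug2's own z axis and vertical below 0.2 rad) or (z of plug3 in the frame of stake_plate above 0.058 m and horizontal distance between plug3 and puller below 0.01 m and angle between plug3's own z axis and vertical below 0.2 rad))), for 0.2 s.
At the end, for the whole second after the job is handed in: Cover open over 1.85 rad; every plug upright (0.12 rad) on the tray floor; puller upright in its stand (within 6 mm of its axis, collar down within 4 mm); scraper flat on the mat, grip point within 50 mm along and 36 mm across of the mat centre; all at rest (value of joint cover above 1.85 rad and x of plug0 in the frame of tray between -0.08 and 0.08 m and y of plug0 in the frame of tray between -0.012 and 0.012 m and z of each of plug0, plug1, plug2, plug3 in the frame of tray below 0.01 m and angle between each of plug0, plug1, plug2, plug3, puller, scraper's own z axis and vertical below 0.12 rad and linear speed of each of plug0, plug1, plug2, plug3, puller, scraper below 0.02 m/s and x of plug1 in the frame of tray between -0.08 and 0.08 m and y of plug1 in the frame of tray between -0.012 and 0.012 m and x of plug2 in the frame of tray between -0.08 and 0.08 m and y of plug2 in the frame of tray between -0.012 and 0.012 m and x of plug3 in the frame of tray between -0.08 and 0.08 m and y of plug3 in the frame of tray between -0.012 and 0.012 m and horizontal distance between puller and stand below 0.006 m and z of puller in the frame of stand below 0.019 m and x of scraper in the frame of mat between -0.05 and 0.05 m and y of scraper in the frame of mat between -0.036 and 0.036 m and z of scraper in the frame of mat below 0.008 m); the robot touches nothing.
It fails at once if the fingers touch the cover before it is up by 0.15 rad (16 mm at its free edge) (value of joint cover below 0.15 rad and contact force between the fingers and cover above 1 N).
It fails at once if the fingers touch a plug (contact force between the fingers and plug0 above 1 N or contact force between the fingers and plug1 above 1 N or contact force between the fingers and plug2 above 1 N or contact force between the fingers and plug3 above 1 N).
It fails at once if a plug is tipped by more than 0.45 rad (angle between any of plug0, plug1, plug2, plug3's own z axis and vertical above 0.45 rad).
It fails at once if the pliers, the wire jig or the stake are moved more than 30 mm (distance of any of pliers, wire_jig, stake from where it was at the start of the episode above 0.03 m).
Of plug0, plug1, plug2, plug3 only 2 to 4 are there at a start; the rules pass over those that are not, and their reading is None.
At some moment in a run one of scraper, tray may be knocked a few centimetres aside while the robot is not near it.
It also fails if it takes over 210 s, if anything falls off the work surface, if the arm or the gripper's body presses on something with over 40 N, if the wrist force passes 120 N, or if a joint passes its speed limit or range.

## Working session

There is one attempt and no reset: what is moved stays moved. The work goes in short steps, Python scripts to look and compute and a tool call to move; the robot and the scene stay as the last step left them, time stands still between calls to the robot, and variables do not carry over. Pictures are saved under pics/ and viewed, at most 14 in all, crops included, and the job is handed in when it is done.

Besides the shell and the picture viewer there is one more tool, called after "Emit:" as name(argument=value, ...) on one line, values as JSON. carry_out: Moves the arm, as the interface text tells. Its arguments: {"type":"object","properties":{"claw":{"type":"array","items":{"type":"number"}},"delta_pos":{"type":"array","items":{"type":"array","items":{"type":"number"}}},"angular":{"type":"array","items":{"type":"array","items":{"type":"number"}}},"force":{"type":"number"}},"required":["claw","delta_pos","angular"]}

```bash
ls; mkdir -p pics
cat > h.py <<'E'
import numpy as np, cv2
from scipy.spatial.transform import Rotation as R
from cell import arm
def snap(n,fn=None):
    p=arm.get_image(n)
    if fn: cv2.imwrite('pics/'+fn,p['frame'][:,:,::-1])
    return p
def w2p(p,X):
    T=np.linalg.inv(p['T']); c=T[:3,:3]@np.asarray(X,float)+T[:3,3]; u=p['mtx']@c; return u[:2]/u[2]
def p2w(p,uv,z):
    d=p['T'][:3,:3]@np.linalg.solve(p['mtx'],[uv[0],uv[1],1.]); o=p['T'][:3,3]
    return o+d*(z-o[2])/d[2]
def find(p,l,z,f='place_of',m=4):
    out=[]
    for r in getattr(arm,f)(l,p)[:m]:
        uv=np.array(r['centre'])*[640,480]; out.append((round(r['conf'],2),uv.round(1).tolist(),p2w(p,uv,z).round(4).tolist()))
    return out
E
python3 - <<'E'
from h import *
s=arm.observe(); print({k:np.round(v,3).tolist() for k,v in s.items()})
t=snap('top','top0.png'); c=snap('scene','scene0.png')
print(t['T'].round(3),c['T'].round(3))
Z=dict(stake_plate=0,pry_notch=.05,hinge_line=.056,cover_edge=.056,puller_grip=.1,puller=.015,stand=0,scraper=.004,scraper_tip=.013,mat=0,tray=0,wire_jig=0,pliers=0,stake=0)
for l,z in Z.items():
    print(l,'T',find(t,l,z),'\n   S',find(c,l,z))
E
```

```text
pics
{'clock': 0.0, 'joints': [1.242, 0.435, 0.025, 1.574, -0.012, 1.134, -0.075], 'dq': [-0.001, 0.0, -0.0, 0.0, -0.002, 0.0, -0.0], 'joint_efforts': [-0.0, -66.787, 0.985, -31.446, -0.06, 0.043, 0.0], 'position': [0.14, -0.609, 0.226], 'ee_rot': [-3.12, -0.354, 0.001], 'force': [-0.708, -0.361, -0.198], 'ft_torque': [-0.008, 0.015, -0.005], 'gripper_force': 0.0, 'width': 0.999}
[[ 0.004 -0.984  0.179  0.267]
 [-1.    -0.004 -0.002 -0.116]
 [ 0.003 -0.179 -0.984  1.321]
 [ 0.     0.     0.     1.   ]] [[-0.025  0.542 -0.84   1.296]
 [ 1.     0.017 -0.019 -0.11 ]
 [ 0.004 -0.84  -0.542  0.624]
 [ 0.     0.     0.     1.   ]]
stake_plate T [(0.57, [276.7, 211.7], [0.5795, -0.0207, 0.0])] 
   S [(0.98, [382.6, 306.6], [0.5851, -0.0167, 0.0])]
pry_notch T [(0.8, [266.7, 227.6], [0.5283, -0.001, 0.05]), (0.16, [382.2, 192.2], [0.6173, -0.2797, 0.05])] 
   S [(0.9, [387.1, 267.5], [0.5286, -0.0073, 0.05])]
hinge_line T [(0.76, [278.8, 186.8], [0.628, -0.0288, 0.056])] 
   S [(0.97, [381.2, 302.0], [0.637, -0.0267, 0.056]), (0.44, [528.1, 368.2], [0.78, 0.1815, 0.056])]
cover_edge T [(0.94
[... 1267 characters left out ...]
13]), (0.33, [241.9, 258.7], [0.4575, -0.3034, 0.013])]
mat T [(0.63, [390.2, 271.3], [0.4303, -0.3021, 0.0]), (0.2, [151.8, 244.3], [0.4952, 0.2871, 0.0])] 
   S [(0.97, [244.3, 258.1], [0.4373, -0.3028, 0.0])]
tray T [(0.84, [149.9, 245.8], [0.4914, 0.2917, 0.0])] 
   S [(0.9, [528.2, 285.8], [0.5141, 0.2789, 0.0])]
wire_jig T [(0.9, [476.8, 238.6], [0.5129, -0.5191, 0.0])] 
   S [(0.94, [131.2, 282.3], [0.5267, -0.5161, 0.0])]
pliers T [(0.9, [207.8, 306.2], [0.3434, 0.1425, 0.0])] 
   S [(0.71, [233.5, 309.5], [0.6014, -0.2965, 0.0]), (0.66, [442.6, 237.7], [0.344, 0.1383, 0.0])]
stake T [(0.77, [187.8, 155.5], [0.7256, 0.2087, 0.0])] 
   S [(0.83, [528.9, 369.7], [0.7323, 0.2106, 0.0])]
```

View pics/top0.png

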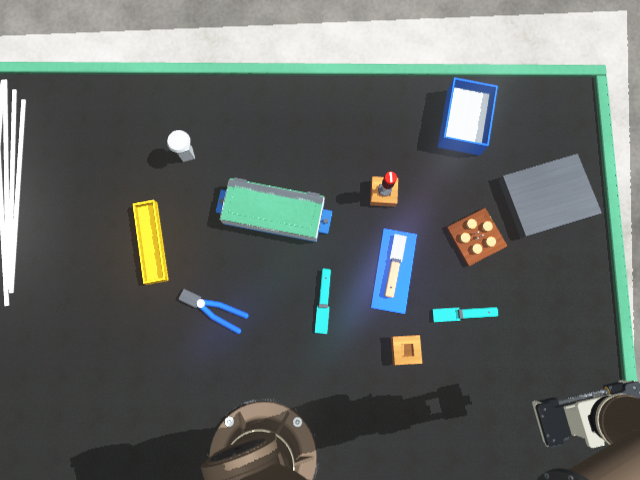

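View pics/scene0.png

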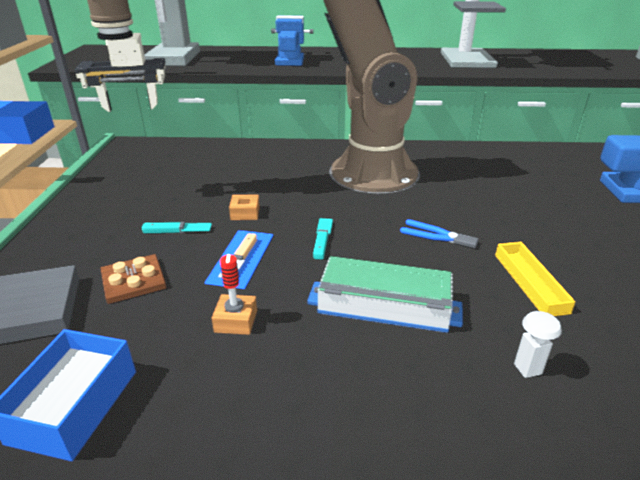

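The top view shows the wooden scraper on its blue mat at (396,267). Look-alikes for it are the teal ones at (323,300) and (465,314). Of the stands, the far one with the puller is at (384,191) and the near, empty one at (407,350). The pliers, jig and stake are clear of the work. I choose the wooden scraper and the far stand, and now fit poses.

```bash
cat >> h.py <<'E'
from scipy.optimize import minimize
BOX={'cover':[(-.054,.05,-.116,.116,.056,.060)],
'scraper':[(-.078,.017,-.011,.011,0,.018),(.017,.077,-.015,.015,.0077,.0103)],
'mat':[(-.1,.1,-.0425,.0425,0,.004)],'tray':[(-.1,.1,-.027,.027,0,.03)],'stand':[(-.032,.032,-.032,.032,0,.034)]}
def sil(p,boxes,x,y,z,a,S=4):
    m=np.zeros((480*S,640*S),np.uint8); Rz=R.from_euler('z',a)
    for b in boxes:
        P=Rz.apply([[i,j,k] for i in b[:2] for j in b[2:4] for k in b[4:]])+[x,y,z]
        q=np.array([w2p(p,X) for X in P])*S+S/2-.5
        cv2.fillConvexPoly(m,cv2.convexHull(q.astype(np.float32)).round().astype(np.int32),1)
    return m
def fit(lab,pics,x0,y0,z,a0,box=None):
    box=box or BOX[lab]; M=[]
    for p in pics:
        rs=[r for r in arm.trace(lab,p) if r['conf']>.15]
        if not rs: continue
        c=w2p(p,[x0,y0,z]); r=min(rs,key=lambda r:np.hypot(*(np.array(r['centre'])*[640,480]-c)))
        M.append((p,cv2.resize(r['region'].astype(np.uint8),None,fx=4,fy=4,interpolation=cv2.INTER_NEAREST)))
    def cost(v):
        s=0
        for p,m in M:
            k=sil(p,box,v[0],v[1],z,v[2]); s-=(k&m).sum()/max(1,(k|m).sum())
        return s/len(M)
    X0=np.array([x0,y0,a0]); st=np.vstack([X0,X0+[.01,0,0],X0+[0,.01,0],X0+[0,0,.12]])
    o=minimize(cost,X0,method='Nelder-Mead',options=dict(initial_simplex=st,xatol=2e-4,fatol=2e-4,maxiter=150))
    return o.x.round(4),round(-o.fun,3),len(M)
E
python3 - <<'E'
from h import *
t=snap('top'); c=snap('scene')
for lab,x,y,z,a in [('cover',.579,-.015,0,-.22),('scraper',.44,-.315,.004,-.1),('mat',.434,-.302,0,-.1),('tray',.503,.285,0,.1),('stand',.634,-.284,0,0)]:
    for ps in ([t],[c],[t,c]): print(lab,fit(lab,ps,x,y,z,a))
cv2.imwrite('pics/crop.png',cv2.resize(t['frame'][160:330,300:430,::-1],None,fx=4,fy=3.5))
E
```

```text
cover (array([ 0.5774, -0.0136, -0.1883]), np.float64(0.973), 1)
cover (array([ 0.5809, -0.0135, -0.1803]), np.float64(0.952), 1)
cover (array([ 0.5788, -0.0135, -0.1988]), np.float64(0.949), 2)
scraper (array([ 0.4423, -0.3103, -0.2092]), np.float64(0.923), 1)
scraper (array([ 0.4054, -0.3026, -0.1553]), np.float64(0.576), 1)
scraper (array([ 0.4431, -0.3102, -0.2071]), np.float64(0.724), 2)
mat (array([ 0.4322, -0.3093, -0.1682]), np.float64(0.722), 1)
mat (array([ 0.434 , -0.3103, -0.1672]), np.float64(0.581), 1)
mat (array([ 0.4328, -0.3102, -0.1719]), np.float64(0.65), 2)
tray (array([0.4975, 0.2874, 0.1983]), np.float64(0.966), 1)
tray (array([0.5021, 0.2851, 0.1901]), np.float64(0.943), 1)
tray (array([0.4981, 0.287 , 0.193 ]), np.float64(0.935), 2)
stand (array([ 0.6277, -0.2871, -0.0495]), np.float64(0.643), 1)
stand (array([ 0.632 , -0.2879, -0.0648]), np.float64(0.807), 1)
stand (array([ 0.6296, -0.2873, -0.0378]), np.float64(0.708), 2)
```

View pics/crop.png

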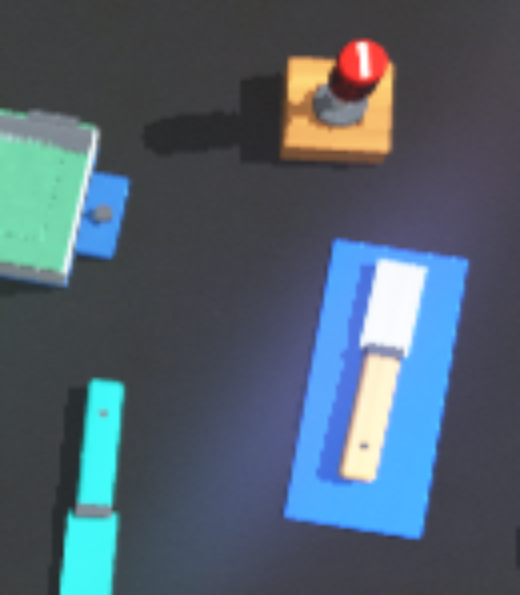

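Top crop: the wooden scraper lies on the blue mat with its blade up, i.e. towards world +x (yaw about -0.21). The red puller is in the far stand. The choice is confirmed, so I move above the scraper.

```bash
cat >> h.py <<'E'
def pose():
    s=arm.observe(); Rt=R.from_rotvec(s['ee_rot']); return np.array(s['position']),Rt,s
def to(x,y,z,yaw=None):
    "shift in tool cm (now axes), tool-z turn wanted"
    p,Rt,s=pose(); d=Rt.inv().apply(np.array([x,y,z])-p)*100
    X=Rt.as_matrix()[:,0]; cy=np.arctan2(X[1],X[0]); tz=-Rt.as_matrix()[2,2]
    print('shift',d.round(2),'yaw now',cy.round(4),'turn z',None if yaw is None else round((cy-yaw+np.pi)%(2*np.pi)-np.pi,3),'down',tz.round(5),'clock',s['clock'],'q7',np.round(s['joints'][6],2),'F',np.round(s['force'],1),'w',round(s['width'],3),'g',s['gripper_force'])
E
python3 -c "
from h import *
to(.442,-.31,.2,-.21)"
```

```text
shift [ 36.14 -22.39   2.67] yaw now 0.2258 turn z 0.436 down 1.0 clock 2.6 q7 -0.08 F [0.3 0.2 0.2] w 1.002 g 0.0
```

Emit:
carry_out(claw=[9,9,9,9,9,9,9,9,9,9,9,9,9,9,9,9], delta_pos=[[2.8,-1.8,0],[2.8,-1.8,0],[2.8,-1.8,0],[2.8,-1.8,0],[2.8,-1.8,0],[2.8,-1.8,0],[2.8,-1.8,0],[2.8,-1.8,0],[2.8,-1.8,0],[2.8,-1.8,0],[2.8,-1.8,0],[2.8,-1.8,0],[0,0,0],[0,0,0],[0,0,0],[0,0,0]], angular=[[0,0,0],[0,0,0],[0,0,0],[0,0,0],[0,0,0],[0,0,0],[0,0,0],[0,0,0],[0,0,0],[0,0,0],[0,0,0],[0,0,0],[0,0,0.145],[0,0,0.145],[0,0,0.145],[0,0,0]])

```text
clock: 4.2
position: [0.4192, -0.3234, 0.2269]
ee_rot: [3.124, -0.332, 0.0]
force: [-0.5, -0.9, -0.1]
width: 0.979
gripper_force: 0.0
```

Run:
```python
from h import *
p=snap('wrist','w1.png'); print(p['T'].round(3),p['mtx'])
print(find(p,'scraper',.004),find(p,'scraper_tip',.013))
print(fit('scraper',[p],.442,-.31,.004,-.21))
to(.442,-.31,.2,-.21)
```

```text
[[-0.211 -0.947 -0.243  0.484]
 [-0.978  0.204  0.053 -0.337]
 [-0.     0.249 -0.969  0.384]
 [ 0.     0.     0.     1.   ]] [[426.14082224   0.         317.40755517]
 [  0.         426.14082224 241.93459124]
 [  0.           0.           1.        ]]
[(0.82, [147.3, 308.5], [0.3589, -0.1434, 0.004]), (0.76, [499.3, 267.3], [0.3292, -0.4781, 0.004])] [(0.73, [297.6, 95.2], [0.5171, -0.3277, 0.013]), (0.42, [302.9, 196.8], [0.4338, -0.3135, 0.013])]
(array([ 0.4444, -0.3127, -0.2081]), np.float64(0.953), 1)
shift [ 1.97 -1.79  2.68] yaw now -0.206 turn z 0.004 down 1.0 clock 4.4 q7 -1.24 F [-0.3  0.2  0.7] w 0.978 g 0.0
```

View pics/w1.png

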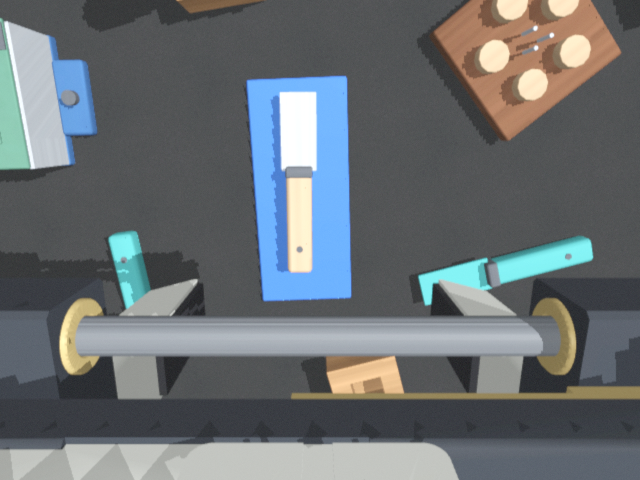

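The wrist view shows the scraper at (300,180), straight along the tool's x between the two teal look-alikes. The fit IoU is 0.95. I go down and grip.

Emit:
carry_out(claw=[6,6,6,6,6,6,6,6,6,6,6,6,1,1,1,1,1,1], delta_pos=[[1.1,-0.8,1],[1.05,-0.83,2.5],[0,0,3],[0,0,3],[0,0,3],[0,0,3],[0,0,2],[0,0,2],[0,0,1.3],[0,0,0.7],[0,0,0.4],[0,0,0],[0,0,0],[0,0,0],[0,0,0],[0,0,0],[0,0,0],[0,0,0]], angular=[[0,0,0],[0,0,0],[0,0,0],[0,0,0],[0,0,0],[0,0,0],[0,0,0],[0,0,0],[0,0,0],[0,0,0],[0,0,0],[0,0,0],[0,0,0],[0,0,0],[0,0,0],[0,0,0],[0,0,0],[0,0,0]], force=40)

```text
clock: 6.2
position: [0.4435, -0.312, 0.0079]
ee_rot: [3.124, -0.328, 0.0]
force: [-0.5, 0.2, 3.0]
width: 0.232
gripper_force: 40.0
```

Emit:
carry_out(claw=[1,1,1,1,1,1,1,1,1,1,1,1,1,1,1,1,1,1,1], delta_pos=[[0,0,-1],[0,0,-2],[0,0,-3],[0,0,-3],[0,0,-3],[-0.6,-2.5,0],[-0.6,-2.5,0],[-0.6,-2.5,0],[-0.6,-2.5,0],[-0.6,-2.5,0],[-0.6,-2.5,0],[-0.6,-2.5,0],[-0.6,-2.5,0],[-0.6,-2.5,0],[-0.6,-2.5,0],[-0.6,-2.5,0],[-0.6,-2.5,0],[-0.6,-2,0],[0,0,0]], angular=[[0,0,0],[0,0,0],[0,0,0],[0,0,0],[0,0,0],[0,0,0],[0,0,0],[0,0,0],[0,0,0],[0,0,0],[0,0,0],[0,0,0],[0,0,0],[0,0,0],[0,0,0],[0,0,0],[0,0,0],[0,0,-0.019],[0,0,0]])

```text
clock: 8.1
position: [0.4335, 0.0202, 0.1284]
ee_rot: [-3.127, 0.291, -0.001]
force: [0.7, -1.2, -0.1]
width: 0.238
gripper_force: 40.0
```

Run:
```python
from h import *
p=snap('wrist','w2.png');t=snap('top')
print(fit('cover',[p],.579,-.0136,0,-.19),fit('cover',[t],.579,-.0136,0,-.19))
print(find(p,'scraper_tip',.131),find(p,'pry_notch',.051))
to(.4307,.0149,.126,-.19)
```

```text
(array([ 0.5799, -0.0152, -0.1916]), np.float64(0.986), 1) (array([ 0.5782, -0.0136, -0.2043]), np.float64(0.749), 1)
[(0.98, [318.9, 99.5], [0.5098, 0.0052, 0.131])] [(0.94, [330.8, 72.4], [0.5274, -0.0045, 0.051])]
shift [-0.26  0.19  0.18] yaw now -0.1921 turn z -0.002 down 1.0 clock 8.4 q7 -2.01 F [ 0.  -0.3 -0.5] w 0.232 g 39.999589920043945
```

View pics/w2.png

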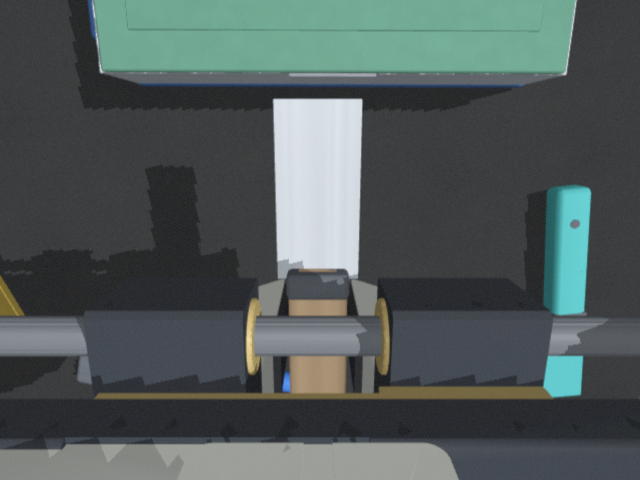

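The wrist view shows the blade tip at (319,100) and the notch at (333,74), so the notch is slightly to the right (tool +y) and the cover is square to the blade. I lower to notch height and shift +y.

Emit:
carry_out(claw=[1,1,1,1,1,1,1], delta_pos=[[0,0.5,2],[0,0,2.2],[0,0,2],[0,0,1.3],[0,0,0.7],[0,0,0],[0,0,0]], angular=[[0,0,0],[0,0,0],[0,0,0],[0,0,0],[0,0,0],[0,0,0],[0,0,0]])

```text
clock: 9.1
position: [0.433, 0.0121, 0.0461]
ee_rot: [3.127, -0.299, 0.001]
force: [-0.6, 0.3, -0.5]
width: 0.238
gripper_force: 40.0
```

Run:
```python
from h import *
p=snap('wrist'); c=snap('scene')
print(find(p,'scraper_tip',.051),find(p,'pry_notch',.051))
f=np.hstack([cv2.resize(c['frame'][220:300,330:430],(400,320)),cv2.resize(p['frame'][0:320,120:520],(400,320))]);cv2.imwrite('pics/c3.png',f[:,:,::-1])
to(.4307,.0149,.046,-.19); print(pose()[0])
```

```text
[(0.67, [318.6, 99.8], [0.5091, -0.0031, 0.051])] [(0.78, [312.3, 44.3], [0.5266, -0.0043, 0.051])]
shift [-0.29 -0.2   0.03] yaw now -0.1904 turn z -0.0 down 1.0 clock 9.3 q7 -2.06 F [ 0.4  0.6 -0.4] w 0.231 g 39.999507665634155
[0.43316695 0.01234523 0.04631439]
```

View pics/c3.png

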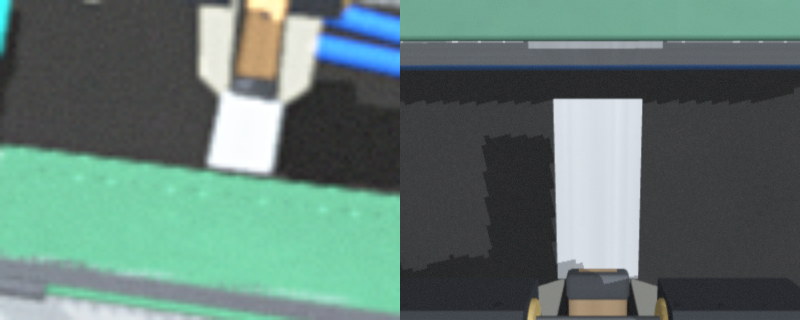

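The right part shows the notch lip at 528–663 and the blade at 554–642, so they are well centred. I push in by 3.4 cm.

Emit:
carry_out(claw=[1,1,1,1,1,1], delta_pos=[[1,0,0],[0.8,0,0],[0.6,0,0],[0.6,0,0],[0.4,0,0],[0,0,0]], angular=[[0,0,0],[0,0,0],[0,0,0],[0,0,0],[0,0,0],[0,0,0]])

```text
clock: 9.9
position: [0.4667, 0.0058, 0.0457]
ee_rot: [-3.127, 0.299, -0.0]
force: [0.4, 0.2, -1.1]
width: 0.233
gripper_force: 40.0
```

Emit:
carry_out(claw=[1,1,1,1,1,1,1,1,1], delta_pos=[[0,0,-0.4],[0,0,-0.4],[0,0,-0.4],[0,0,-0.4],[0.1,0,-0.5],[0.1,0,-0.5],[0.1,0,-0.5],[0.1,0,-0.5],[0,0,0]], angular=[[0,0,0],[0,0,0],[0,0,0],[0,0,0],[0,0,0],[0,0,0],[0,0,0],[0,0,0],[0,0,0]])

```text
clock: 10.8
position: [0.4703, 0.0052, 0.0824]
ee_rot: [-3.127, 0.299, -0.001]
force: [0.8, -0.9, -3.1]
width: 0.238
gripper_force: 40.0
```

Run:
```python
from h import *
p=snap('wrist'); c=snap('scene')
print(find(p,'scraper_tip',.085),find(p,'cover_edge',.09))
f=np.hstack([cv2.resize(c['frame'][200:320,310:460],(400,320)),cv2.resize(p['frame'][0:320,120:520],(400,320))]);cv2.imwrite('pics/c4.png',f[:,:,::-1])
print(pose()[0])
```

```text
[] [(0.74, [317.1, 141.7], [0.5329, -0.0069, 0.09])]
[0.47013798 0.00524027 0.0817832 ]
```

View pics/c4.png

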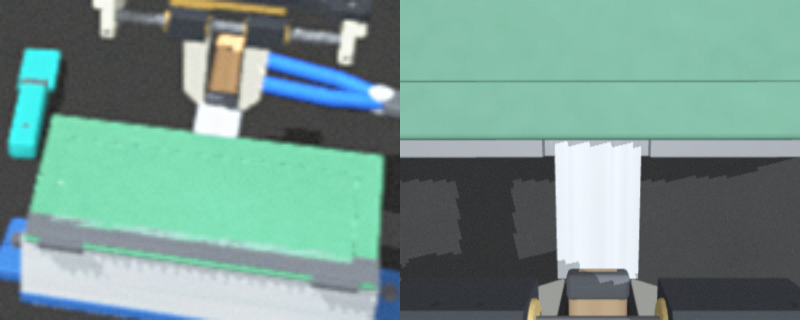

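The cover is up about 0.37 rad, resting on the blade. Now I follow the hinge arc to the stop.

Emit:
carry_out(claw=[1,1,1,1,1,1,1,1,1,1,1,1,1,1,1,1,1,1], delta_pos=[[0.42,0,-0.9],[0.5,0,-0.84],[0.54,0,-0.7],[0.59,0,-0.64],[0.67,0,-0.57],[0.71,0,-0.52],[0.76,0,-0.43],[0.8,0,-0.37],[0.84,0,-0.28],[0.85,0,-0.19],[0.88,0,-0.11],[0.88,0,-0.02],[0.87,0,0.07],[0.87,0,0.16],[0.84,0,0.25],[0.82,0,0.32],[0.3,0,0.15],[0,0,0]], angular=[[0,0,0],[0,0,0],[0,0,0],[0,0,0],[0,0,0],[0,0,0],[0,0,0],[0,0,0],[0,0,0],[0,0,0],[0,0,0],[0,0,0],[0,0,0],[0,0,0],[0,0,0],[0,0,0],[0,0,0],[0,0,0]])

```text
clock: 12.8
position: [0.5876, -0.0175, 0.1266]
ee_rot: [3.127, -0.298, -0.008]
force: [-8.2, 1.8, 3.5]
width: 0.235
gripper_force: 40.0
```

Run:
```python
from h import *
p=snap('wrist'); c=snap('scene')
f=np.hstack([cv2.resize(c['frame'][180:340,290:490],(400,320)),cv2.resize(p['frame'][0:320,120:520],(400,320))]);cv2.imwrite('pics/c5.png',f[:,:,::-1])
print(pose()[0],pose()[2]['force'])
```

```text
[ 0.58755332 -0.01748289  0.12681387] [-7.43870325  0.75344769  1.6516827 ]
```

View pics/c5.png

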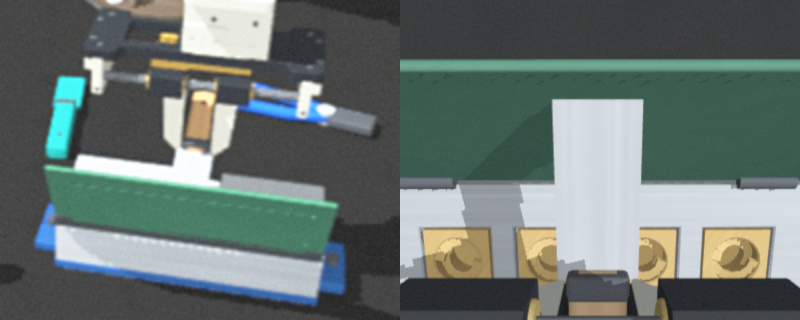

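The cover is at its stop, with 8 N against it, and all four plugs are present. I return the scraper to the mat.

Emit:
carry_out(claw=[1,1,1,1,1,1,1,1,1,1,1,1,1,1,1,1,1,1], delta_pos=[[-1.6,0,0],[-2,0,0],[-3,0,0],[-3,0,0],[0,2.6,0],[0,2.6,0],[0,2.6,0],[0,2.6,0],[0,2.6,0],[0,2.6,0],[0,2.6,0],[0,2.6,0],[0,2.6,0],[0,2.6,0],[0,2.6,0],[0,2.1,0],[0,1,0],[0,0,0]], angular=[[0,0,0],[0,0,0],[0,0,0],[0,0,0],[0,0,0],[0,0,0],[0,0,0],[0,0,0],[0,0,0],[0,0,0],[0,0,0],[0,0,0],[0,0,0],[0,0,0],[0,0,0],[0,0,0],[0,0,0],[0,0,0]])

```text
clock: 14.7
position: [0.4347, -0.3124, 0.1276]
ee_rot: [3.127, -0.302, -0.0]
force: [0.7, -0.3, -1.2]
width: 0.231
gripper_force: 40.0
```

Run:
```python
from h import *
to(.4335,-.31,.0085,-.18)
t=snap('top','top6.png');M={}
for i in range(4):
    pass
for r in arm.place_of('plug0',t): print(r['conf'],np.round(p2w(t,np.array(r['centre'])*[640,480],.019),4))
```

```text
shift [-0.17 -0.22 11.91] yaw now -0.1927 turn z -0.013 down 1.0 clock 14.7 q7 -1.29 F [ 0.7 -0.3 -1.2] w 0.231 g 39.99936640262604
0.76 [0.6023 0.0599 0.019 ]
0.71 [ 0.5775 -0.0443  0.019 ]
0.56 [ 0.5711 -0.0878  0.019 ]
0.53 [0.5798 0.0158 0.019 ]
```

Emit:
carry_out(claw=[1,1,1,1,1,1,1,1,1,1,3,5,5,5,5,5,5,5], delta_pos=[[-0.1,-0.2,2],[0,0,2.5],[0,0,2.5],[0,0,2],[0,0,1.2],[0,0,0.8],[0,0,0.5],[0,0,0.3],[0,0,0.1],[0,0,0],[0,0,0],[0,0,0],[0,0,0],[0,0,-1],[0,0,-2],[0,0,-3.5],[0,0,-3.5],[0,0,-3]], angular=[[0,0,0],[0,0,0],[0,0,0],[0,0,0],[0,0,0],[0,0,0],[0,0,0],[0,0,0],[0,0,0],[0,0,0],[0,0,0],[0,0,0],[0,0,0],[0,0,0],[0,0,0],[0,0,0],[0,0,0],[0,0,0]])

```text
clock: 16.6
position: [0.4345, -0.3089, 0.1414]
ee_rot: [3.127, -0.299, 0.002]
force: [0.1, -0.4, -0.5]
width: 0.543
gripper_force: 0.0
```

Run:
```python
from h import *
t=snap('top');c=snap('scene');p=snap('wrist')
print(fit('scraper',[p],.434,-.31,.004,-.19), fit('mat',[t],.433,-.31,0,-.17))
print('stand',find(t,'stand',0),find(c,'stand',0),find(p,'stand',0))
print('grip',find(t,'puller_grip',.115),find(c,'puller_grip',.115),find(p,'puller_grip',.115))
to(.631,-.2872,.22)
```

```text
(array([ 0.4356, -0.309 , -0.1924]), np.float64(0.873), 1) (array([ 0.4442, -0.2995, -0.1262]), np.float64(0.122), 1)
stand [(0.71, [306.9, 214.3], [0.573, -0.0964, 0.0]), (0.58, [382.0, 194.5], [0.6251, -0.2855, 0.0])] [(0.75, [237.2, 323.9], [0.6396, -0.2828, 0.0]), (0.56, [242.5, 213.2], [0.2488, -0.3379, 0.0])] [(0.29, [315.1, 234.2], [0.4333, -0.3081, 0.0])]
grip [(0.62, [387.6, 180.3], [0.6279, -0.2842, 0.115]), (0.59, [393.4, 270.9], [0.417, -0.2931, 0.115])] [(0.74, [229.7, 271.1], [0.6337, -0.2859, 0.115])] [(0.32, [598.7, 54.3], [0.5109, -0.4413, 0.115])]
shift [18.93 -5.82 -8.2 ] yaw now -0.1902 turn z None down 1.0 clock 17.15 q7 -1.29 F [ 0.4 -1.   0.4] w 0.543 g 0.0
```

The scraper is lying on the mat (fit 0.4356,-0.309). On to the puller.

Emit:
carry_out(claw=[9,9,9,9,9,9,9], delta_pos=[[0,0,-4],[0,0,-4],[2,0,-4],[4,-1.9,0],[4,-1.9,0],[4,-2,0],[0.9,0,0]], angular=[[0,0,0],[0,0,0],[0,0,0],[0,0,0],[0,0,0],[0,0,0],[0,0,0]])

```text
clock: 17.85
position: [0.5962, -0.2754, 0.2576]
ee_rot: [-3.125, 0.288, -0.001]
force: [-0.2, 0.4, -0.4]
width: 0.978
gripper_force: 0.0
```

Run:
```python
from h import *
p=snap('wrist')
print(find(p,'puller_grip',.115),find(p,'puller',.015),find(p,'stand',0)); print(fit('stand',[p],.631,-.287,0,-.05))
f=p['frame']; u=w2p(p,[.631,-.287,.14]).astype(int); print(u)
x0=np.clip(u[0]-80,0,480);y0=max(0,u[1]-80)
cv2.imwrite('pics/w7.png',cv2.resize(f[y0:y0+160,x0:x0+160,::-1],(640,600))); print(x0,y0)
to(.631,-.2872,.22)
```

```text
[(0.63, [327.7, 178.2], [0.6302, -0.2886, 0.115])] [(0.64, [324.9, 168.4], [0.6291, -0.2878, 0.015])] [(0.92, [323.8, 166.4], [0.6299, -0.287, 0.0])]
(array([ 0.615 , -0.2768,  0.0427]), np.float64(0.347), 1)
[325 181]
245 101
shift [ 4.13 -0.18  3.86] yaw now -0.192 turn z None down 1.0 clock 18.1 q7 -1.45 F [0.1 0.4 0.6] w 0.979 g 0.0
```

View pics/w7.png

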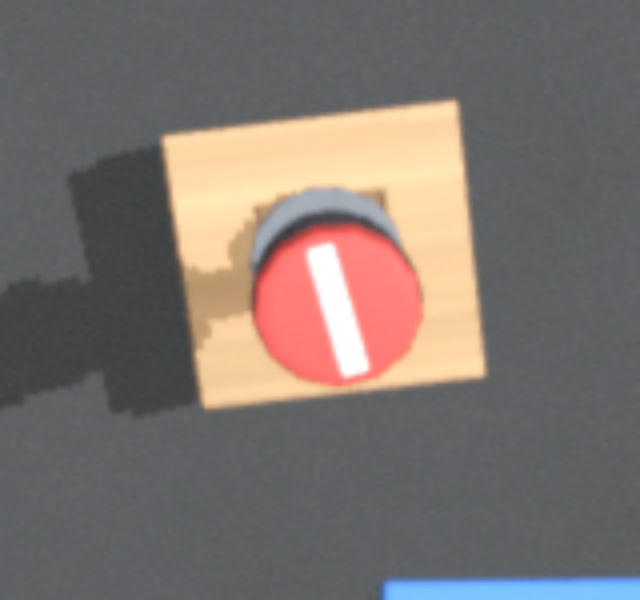

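```bash
cat >> h.py <<'E'
def handle(p,x,y,ztop,r=60):
    "puller handle top disc centre and bar yaw in wrist picture, near world x,y"
    u=w2p(p,[x,y,ztop]); f=p['frame'].astype(int); h,w=np.mgrid[:480,:640]
    near=np.hypot(w-u[0],h-u[1])<r
    red=(f[...,0]>150)&(f[...,1]<140)&(f[...,0]-f[...,1]>70)&near
    n,l,s,c=cv2.connectedComponentsWithStats(cv2.morphologyEx(red.astype(np.uint8),cv2.MORPH_CLOSE,np.ones((7,7),np.uint8)))
    k=1+s[1:,4].argmax(); hull=cv2.convexHull(np.argwhere(l==k)[:,::-1].astype(np.int32))
    (cx,cy),ax,an=cv2.fitEllipse(hull)
    m=np.zeros((480,640),np.uint8); cv2.fillConvexPoly(m,hull,1)
    wh=(f.min(-1)>190)&(m>0); pts=np.argwhere(wh)[:,::-1]
    W=np.array([p2w(p,q,ztop)[:2] for q in pts]); d=np.linalg.svd(W-W.mean(0))[2][0]
    return dict(disc=p2w(p,(cx,cy),ztop).round(4),px=(round(cx,1),round(cy,1)),ax=np.round(ax,1),bar=W.mean(0).round(4),yaw=round(float(np.arctan(d[1]/d[0])),3),n=len(W))
E
python3 - <<'E'
from h import *
p=snap('wrist'); print(handle(p,.631,-.287,.14)); 
r=handle(p,.631,-.287,.14)['bar']; to(r[0],r[1],.096,.05)
E
```

```text
{'disc': array([ 0.6302, -0.289 ,  0.14  ]), 'px': (317.5, 173.9), 'ax': array([41.8, 42.7]), 'bar': array([ 0.6294, -0.2888]), 'yaw': 0.088, 'n': 269}
shift [ 4.010e+00 -1.000e-02  1.629e+01] yaw now -0.1923 turn z -0.242 down 1.0 clock 18.15 q7 -1.45 F [-1.2 -0.4  0.4] w 0.981 g 0.0
```

The crop shows the red handle at (338,303) with the white bar near vertical. By code the bar centre is (0.6298,-0.2888) and its yaw 0.09. I close once crosswise to centre it, then grip with the tool's x along the bar.

Emit:
carry_out(claw=[9,9,9,9,9,9,9,9,9,9,9,9,9,9,9,9,9,9,9,9], delta_pos=[[2,0,0],[2.05,0,1],[0,0,0],[0,0,0],[0,0,0],[0,0,0],[0,0,0],[0,0,0],[0,0,0],[0,0,0],[0,0,0],[0,0,0],[0,0,0],[0,0,0],[0,0,3],[0,0,3],[0,0,3],[0,0,3],[0,0,2],[0,0,1.25]], angular=[[0,0,-0.142],[0,0,-0.142],[0,0,-0.142],[0,0,-0.142],[0,0,-0.142],[0,0,-0.142],[0,0,-0.142],[0,0,-0.142],[0,0,-0.142],[0,0,-0.142],[0,0,-0.142],[0,0,-0.142],[0,0,-0.142],[0,0,0],[0,0,0],[0,0,0],[0,0,0],[0,0,0],[0,0,0],[0,0,0]])

```text
clock: 20.15
position: [0.6302, -0.2853, 0.0948]
ee_rot: [-2.129, -2.307, 0.003]
force: [-0.3, 0.1, 0.5]
width: 0.983
gripper_force: 0.0
```

Run:
```python
from h import *
to(.6298,-.2888,.096,.088+1.571)
```

```text
shift [-0.34 -0.07 -0.12] yaw now 1.651 turn z -0.008 down 1.0 clock 20.15 q7 0.14 F [-0.3  0.1  0.5] w 0.983 g 0.0
```

Emit:
carry_out(claw=[3.2,2,2,2,2,2,2,2,4.5,4.5,4.5,4.5,4.5], delta_pos=[[-0.34,0,0],[0,0,0],[0,0,0],[0,0,0],[0,0,0],[0,0,0],[0,0,0],[0,0,0],[0,0,0],[0,0,0],[0,0,0],[0,0,0],[0,0,0]], angular=[[0,0,0],[0,0,0],[0,0,0],[0,0,0],[0,0,0],[0,0,0],[0,0,0],[0,0,0],[0,0,0],[0,0,0],[0,0,0],[0,0,0.1],[0,0,0.1]], force=6)

```text
clock: 21.45
position: [0.6321, -0.2882, 0.0964]
ee_rot: [-2.35, -2.085, -0.0]
force: [-0.3, 0.9, -0.8]
width: 0.488
gripper_force: 0.0
```

Emit:
carry_out(claw=[4.5,4.5,4.5,4.5,4.5,4.5,4.5,4.5,4.5,4.5,2,2,2,2,2,2], delta_pos=[[0,0,0],[0,0,0],[0,0,0],[0,0,0],[0,0,0],[0,0,0],[0,0,0],[0,0,0],[0,0,0],[0,0,0],[0,0,0],[0,0,0],[0,0,0],[0,0,0],[0,0,0],[0,0,0]], angular=[[0,0,0.143],[0,0,0.143],[0,0,0.143],[0,0,0.143],[0,0,0.143],[0,0,0.143],[0,0,0.143],[0,0,0.143],[0,0,0.143],[0,0,0.077],[0,0,0],[0,0,0],[0,0,0],[0,0,0],[0,0,0],[0,0,0]], force=55)

```text
clock: 23.05
position: [0.6321, -0.2882, 0.0964]
ee_rot: [-3.138, -0.144, -0.0]
force: [0.6, -0.7, -0.9]
width: 0.295
gripper_force: 55.0
```

Run:
```python
from h import *
to(.58,-.09,.26,.088); print(pose()[0])
p=snap('wrist','w8.png')
try: print(handle(p,*pose()[0][:2],.14,40))
except Exception as e: print(e)
```

```text
shift [ -3.36 -20.21 -16.36] yaw now 0.092 turn z 0.004 down 1.0 clock 23.05 q7 -1.19 F [ 0.6 -0.7 -0.9] w 0.295 g 54.99517321586609
[ 0.63209322 -0.2881884   0.0964402 ]
1-dimensional array given. Array must be at least two-dimensionalh.py:61: RuntimeWarning: Mean of empty slice.
  W=np.array([p2w(p,q,ztop)[:2] for q in pts]); d=np.linalg.svd(W-W.mean(0))[2][0]
  ret = ret.dtype.type(ret / rcount)
```

View pics/w8.png

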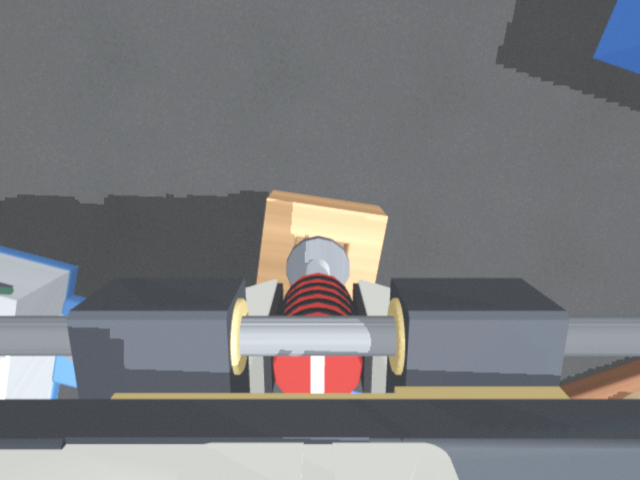

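The wrist view shows the bar running along the tool's x at column 318, so the puller is gripped centred. I lift it and go beside the plate.

Emit:
carry_out(claw=[2,2,2,2,2,2,2,2,2,2,2,2,2], delta_pos=[[0,0,-1],[0,0,-2],[0,0,-3],[0,0,-3],[0,0,-3.4],[-0.5,-2.75,0],[-0.5,-2.75,0],[-0.6,-2.75,0],[-0.6,-2.75,0],[-0.6,-2.75,0],[-0.6,-2.75,0],[-0.6,-2.75,0],[0,0,0]], angular=[[0,0,0],[0,0,0],[0,0,0],[0,0,0],[0,0,0],[0,0,0],[0,0,0],[0,0,0],[0,0,0],[0,0,0],[0,0,0],[0,0,0],[0,0,0]])

```text
clock: 24.4
position: [0.5736, -0.095, 0.2211]
ee_rot: [-3.135, -0.153, 0.001]
force: [-0.1, 0.6, -3.0]
width: 0.293
gripper_force: 55.0
```

Emit:
carry_out(claw=[2,2,2,2,2,2,2,2,2,2,2,2,2,2,2], delta_pos=[[0,0,0],[0,0,0],[0,0,0],[0,0,0],[0,0,0],[0,0,0],[0,0,0],[0,0,0],[0,0,0],[0,0,0],[0,0,0],[0,0,0],[0,0,0],[0,0,0],[0,0,0]], angular=[[0,0,-0.146],[0,0,-0.146],[0,0,-0.146],[0,0,-0.146],[0,0,-0.146],[0,0,-0.146],[0,0,-0.146],[0,0,-0.146],[0,0,-0.146],[0,0,-0.146],[0,0,-0.146],[0,0,-0.146],[0,0,-0.146],[0,0,0],[0,0,0]])

```text
clock: 25.9
position: [0.5745, -0.1007, 0.2206]
ee_rot: [1.718, 2.63, -0.0]
force: [-0.6, 0.7, -3.0]
width: 0.298
gripper_force: 55.0
```

Run:
```python
from h import *
p=snap('wrist','w9.png')
for r in arm.place_of('plug0',p)[:5]: print('org',round(r['conf'],2),(np.array(r['centre'])*[640,480]).round(1),p2w(p,np.array(r['centre'])*[640,480],.019).round(4))
for r in arm.trace('plug0',p)[:5]: print('top',round(r['conf'],2),(np.array(r['centre'])*[640,480]).round(1),p2w(p,np.array(r['centre'])*[640,480],.055).round(4),r['region'].sum())
q,Rt,s=pose(); print(q,s['force'])
for zz in (.0814,.0814-.008,.0814-.019,.0814-.027): print(w2p(p,q+Rt.apply([0,0,zz])).round(1))
print(find(p,'puller',.139),find(p,'puller_lugs',.147))
to(.575,-.1,.22,1.99)
```

```text
org 0.96 [429.9  36.7] [0.5989 0.0609 0.019 ]
org 0.75 [387.9  98.6] [0.5891 0.0069 0.019 ]
org 0.72 [317.1 200.8] [ 0.5703 -0.0914  0.019 ]
org 0.69 [352.7 148.2] [ 0.5796 -0.0396  0.019 ]
top 0.94 [356.1 152.7] [ 0.5801 -0.0416  0.055 ] 2481
top 0.69 [316.6 207.1] [ 0.5696 -0.0908  0.055 ] 2363
top 0.69 [439.3  28.3] [0.5973 0.0582 0.055 ] 2984
top 0.67 [398.   92.3] [0.5897 0.009  0.055 ] 2903
top 0.17 [507.5 148.8] [0.6817 0.006  0.055 ] 37862
[ 0.57457471 -0.10026854  0.2205334 ] [-0.11616585  0.48945087 -3.09423612]
[317.6 249.7]
[317.6 253.5]
[317.6 259.1]
[317.6 263.5]
[(0.84, [317.6, 253.5], [0.5755, -0.1024, 0.139])] [(0.94, [321.7, 255.6], [0.5772, -0.1005, 0.147]), (0.72, [320.1, 256.5], [0.5766, -0.1014, 0.147])]
shift [-0.01  0.04  0.05] yaw now 1.9883 turn z -0.002 down 1.0 clock 26.15 q7 0.27 F [-0.3  0.3 -3.4] w 0.299 g 54.99286651611328
```

View pics/w9.png

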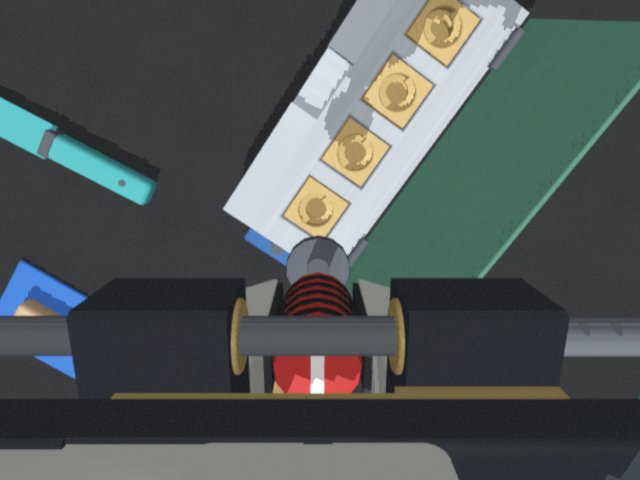

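The view shows all four plugs: bores at (316,207), (355,152), (397,92) and (444,27). The collar appears at column 318, just where predicted, so the wrist calibration is good. I fit the plug squares now.

Run:
```python
from h import *
p=snap('wrist')
b=[(-.018,.018,-.018,.018,-.0001,0)]
P=[]
for x,y in [(.570,-.0926),(.58,-.0415),(.59,.0096),(.5998,.0606)]:
    r=fit('plug0',[p],x,y,.055,-.192,b); P.append(r[0]); print(r)
P=np.array(P); d=np.diff(P[:,:2],axis=0); print(np.hypot(*d.T),np.arctan2(d[:,1],d[:,0])-np.pi/2)
```

```text
(array([ 0.5692, -0.0919, -0.1708]), np.float64(0.94), 1)
(array([ 0.5784, -0.0412, -0.1931]), np.float64(0.945), 1)
(array([ 0.5884,  0.0092, -0.1848]), np.float64(0.94), 1)
(array([ 0.5998,  0.0606, -0.192 ]), np.float64(-0.0), 1)
[0.05152795 0.05138249 0.05264903] [-0.17950634 -0.19586884 -0.21825691]
```

Emit:
carry_out(claw=[2,2,2,2,2,2,2,2], delta_pos=[[0.5,-0.06,1],[0.46,-0.06,2],[0,0,2],[0,0,1.6],[0,0,0.8],[0,0,0.4],[0,0,0.2],[0,0,0]], angular=[[0,0,0],[0,0,0],[0,0,0],[0,0,0],[0,0,0],[0,0,0],[0,0,0],[0,0,0]])

```text
clock: 27.2
position: [0.5699, -0.0918, 0.1407]
ee_rot: [1.711, 2.634, 0.001]
force: [-0.5, 0.1, -3.6]
width: 0.299
gripper_force: 55.0
```

Emit:
carry_out(claw=[2,2,2,2,2,2,2,2,2], delta_pos=[[0,0,0.3],[0,0,0.3],[0,0,0.2],[0,0,0.2],[0,0,0.2],[0,0,0.2],[0,0,0.2],[0,0,0.2],[0,0,0]], angular=[[0,0,0],[0,0,0],[0,0,0],[0,0,0],[0,0,0],[0,0,0],[0,0,0],[0,0,0],[0,0,0]])

```text
clock: 28.1
position: [0.5694, -0.0918, 0.1221]
ee_rot: [-1.711, -2.635, 0.0]
force: [-0.2, 0.4, -2.2]
width: 0.299
gripper_force: 55.0
```

Run:
```python
from h import *
to(.5695,-.092,.121,1.99); print(pose()[0],pose()[2]['ft_torque'])
p=snap('wrist','w10.png'); cv2.imwrite('pics/w10c.png',cv2.resize(p['frame'][140:320,200:440,::-1],(800,600)))
```

```text
shift [-0.02 -0.    0.11] yaw now 1.9898 turn z -0.0 down 1.0 clock 28.1 q7 0.19 F [-0.2  0.4 -2.2] w 0.299 g 54.99286651611328
[ 0.5694403  -0.09184469  0.12209824] [ 0.03392475 -0.15081939  0.032683  ]
```

Emit:
carry_out(claw=[2,2,2,2,2,2,2,2,2,2,2,2,2,2,2,2,2,2], delta_pos=[[0,0,0.03],[0,0,0.03],[0,0,0.03],[0,0,0.03],[0,0,0.03],[0,0,0.03],[0,0,0.03],[0,0,0.03],[0,0,0.03],[0,0,0.03],[0,0,0.03],[0,0,0.03],[0,0,0.03],[0,0,0.03],[0,0,0.03],[0,0,0.05],[0,0,0],[0,0,0]], angular=[[0,0,0.145],[0,0,0.145],[0,0,0.145],[0,0,0.145],[0,0,0.145],[0,0,0.145],[0,0,0.145],[0,0,0.145],[0,0,0.145],[0,0,0.145],[0,0,0.145],[0,0,0.145],[0,0,0.145],[0,0,0.145],[0,0,0.145],[0,0,0],[0,0,0],[0,0,0]])

```text
clock: 29.95
position: [0.5699, -0.0918, 0.1176]
ee_rot: [-3.129, 0.285, -0.001]
force: [1.9, -1.2, -5.5]
width: 0.299
gripper_force: 55.0
```

Run:
```python
from h import *
to(.5695,-.092,.1174,-.192); print(pose()[0],pose()[2]['ft_torque'])
p=snap('wrist','w11.png'); cv2.imwrite('pics/w11c.png',cv2.resize(p['frame'][140:320,200:440,::-1],(800,600)))
```

```text
shift [-0.04  0.02  0.02] yaw now -0.1818 turn z 0.01 down 1.0 clock 29.95 q7 -1.68 F [ 1.9 -1.2 -5.5] w 0.299 g 54.991042613983154
[ 0.5698982  -0.09183732  0.11756313] [-0.31500332 -0.46053073 -0.0165147 ]
```

View pics/w11c.png

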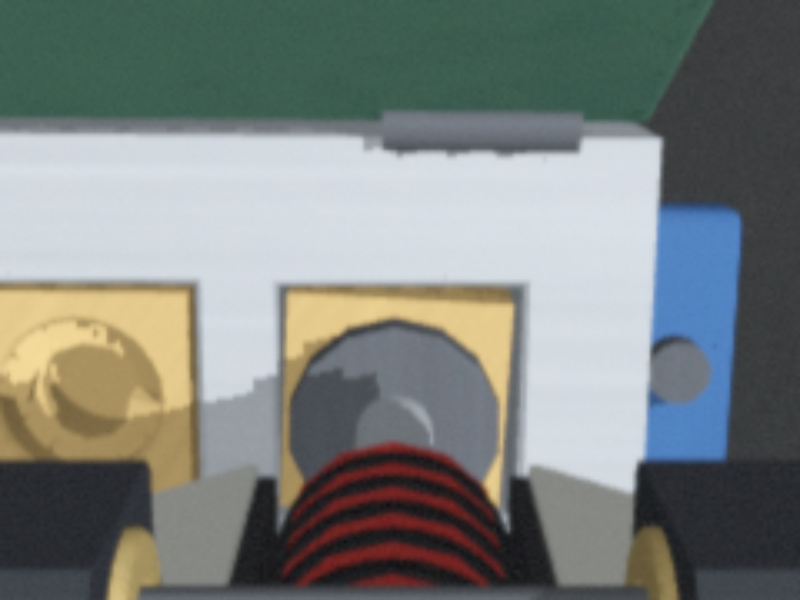

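The collar sits on the plug at (395,420), and the plug is slightly turned in its socket, so it is screwed in. I draw it up.

Emit:
carry_out(claw=[2,2,2,2,2,2,2,2,2,2,2], delta_pos=[[0,0,-0.3],[0,0,-0.5],[0,0,-0.7],[0,0,-0.8],[0,0,-0.9],[0,0,-1],[0,0,-1],[0,0,-1],[0,0,-1],[0,0,-0.8],[0,0,0]], angular=[[0,0,0],[0,0,0],[0,0,0],[0,0,0],[0,0,0],[0,0,0],[0,0,0],[0,0,0],[0,0,0],[0,0,0],[0,0,0]])

```text
clock: 31.1
position: [0.5704, -0.0919, 0.1988]
ee_rot: [-3.128, 0.291, -0.003]
force: [0.2, -0.1, -5.5]
width: 0.297
gripper_force: 55.0
```

```bash
cat >> h.py <<'E'
def tray(t,c,x=.498,y=.287,a=.195):
    r=find(t,'tray',0); print(r); 
    if r: x,y=r[0][2][:2]
    for ps in ([t],[c]): print('tray',fit('tray',ps,x,y,0,a))
E
python3 - <<'E'
from h import *
t=snap('top');c=snap('scene');p=snap('wrist')
f=np.hstack([cv2.resize(c['frame'][190:340,260:460],(400,300)),cv2.resize(p['frame'][140:320,200:440],(400,300))]);cv2.imwrite('pics/c12.png',f[:,:,::-1])
tray(t,c); print(pose()[0],pose()[2]['force'])
E
```

```text
[(0.78, [150.9, 242.8], [0.499, 0.2896, 0.0])]
tray (array([0.4985, 0.2876, 0.1809]), np.float64(0.959), 1)
tray (array([0.5003, 0.2866, 0.1811]), np.float64(0.909), 1)
[ 0.56925914 -0.09181588  0.1968622 ] [ 0.04966381  0.12888796 -4.12192806]
```

View pics/c12.png

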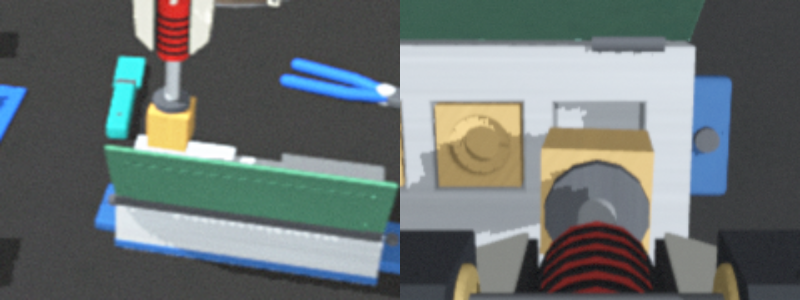

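The plug hangs upright below the collar, well clear of the plate. The tray is at about (0.499,0.287) with yaw 0.18. I carry the plug there.

Emit:
carry_out(claw=[2,2,2,2,2,2,2,2,2,2,2,2,2,2,2,2,2,2,2], delta_pos=[[-0.3,-1.4,0],[-0.54,-2.74,0],[-0.54,-2.74,0],[-0.54,-2.74,0],[-0.54,-2.74,0],[-0.54,-2.74,0],[-0.54,-2.74,0],[-0.54,-2.74,0],[-0.54,-2.74,0],[-0.54,-2.74,0],[-0.54,-2.74,0],[-0.54,-2.74,0],[-0.54,-2.74,0],[-0.54,-2.74,0],[-0.3,-1.4,0],[0,0,0],[0,0,0],[0,0,0],[0,0,0]], angular=[[0,0,0],[0,0,0],[0,0,0],[0,0,0],[0,0,0],[0,0,0],[0,0,0],[0,0,0],[0,0,0],[0,0,0],[0,0,0],[0,0,0],[0,0,0],[0,0,0],[0,0,-0.09],[0,0,-0.13],[0,0,-0.14],[0,0,0],[0,0,0]])

```text
clock: 33.3
position: [0.5651, 0.3002, 0.1971]
ee_rot: [-3.13, -0.268, 0.001]
force: [-0.5, -0.3, -3.8]
width: 0.297
gripper_force: 55.0
```

Run:
```python
from h import *
p=snap('wrist','w13.png'); print(fit('tray',[p],.499,.2872,0,.183))
to(.564,.2992,.1035,.183); print(pose()[0])
b=[(-.018,.018,-.018,.018,0,.036)]
q=pose()[0]; print(fit('plug0',[p],q[0],q[1],q[2]-.0994,.18,b))
```

```text
(array([0.5034, 0.284 , 0.2206]), np.float64(0.208), 1)
shift [-0.14  0.05  9.38] yaw now 0.1715 turn z -0.012 down 1.0 clock 33.4 q7 -2.04 F [-0.5 -0.1 -5.6] w 0.295 g 54.9914288520813
[0.56528857 0.29994926 0.19730151]
(array([0.5649, 0.3003, 0.1037]), np.float64(0.37), 1)
```

View pics/w13.png

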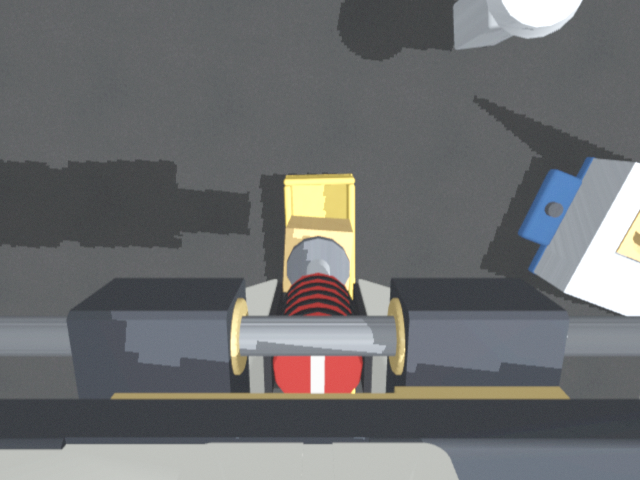

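The wrist view shows the yellow tray under the plug: its far end is centred at column 320 and the tool at 318, so the plug is well aligned. I lower it.

Emit:
carry_out(claw=[2,2,2,2,2,2,2,2,2,2,2], delta_pos=[[-0.14,0.1,1],[0,0,2],[0,0,2],[0,0,1.5],[0,0,1],[0,0,0.7],[0,0,0.4],[0,0,0.3],[0,0,0.2],[0,0,0.25],[0,0,0]], angular=[[0,0,-0.012],[0,0,0],[0,0,0],[0,0,0],[0,0,0],[0,0,0],[0,0,0],[0,0,0],[0,0,0],[0,0,0],[0,0,0]])

```text
clock: 34.55
position: [0.5643, 0.2986, 0.1039]
ee_rot: [3.128, 0.293, 0.0]
force: [-0.2, 0.2, -5.2]
width: 0.3
gripper_force: 55.0
```

Emit:
carry_out(claw=[2,2,2], delta_pos=[[0,0,0.05],[0,0,0.05],[0,0,0]], angular=[[0,0,0],[0,0,0],[0,0,0]])

```text
clock: 34.85
position: [0.5646, 0.2987, 0.1034]
ee_rot: [-3.128, -0.293, -0.001]
force: [-0.5, 0.1, -2.3]
width: 0.291
gripper_force: 55.0
```

Emit:
carry_out(claw=[2,2,2,2,2,2,2,2,2,2,2,2,2,2,2,2,2,2], delta_pos=[[0,0,0],[0,0,-0.05],[0,0,-0.04],[0,0,-0.04],[0,0,-0.04],[0,0,-0.04],[0,0,-0.04],[0,0,-0.04],[0,0,-0.04],[0,0,-0.04],[0,0,-0.04],[0,0,-0.04],[0,0,-0.04],[0,0,-0.04],[0,0,-0.04],[0,0,-0.04],[0,0,-0.04],[0,0,0]], angular=[[0,0,-0.1435],[0,0,-0.1435],[0,0,-0.1435],[0,0,-0.1435],[0,0,-0.1435],[0,0,-0.1435],[0,0,-0.1435],[0,0,-0.1435],[0,0,-0.1435],[0,0,-0.1435],[0,0,-0.1435],[0,0,-0.1435],[0,0,-0.1435],[0,0,-0.1435],[0,0,-0.1435],[0,0,-0.1435],[0,0,-0.1435],[0,0,0]])

```text
clock: 36.65
position: [0.5643, 0.2982, 0.1093]
ee_rot: [-0.798, -3.038, 0.0]
force: [-1.1, -1.3, -2.2]
width: 0.298
gripper_force: 55.0
```

Emit:
carry_out(claw=[2,2,2,2,2,2,2,2], delta_pos=[[0,0,-0.1],[0,0,-0.2],[0,0,-0.3],[0,0,-0.4],[0,0,-0.5],[0,0,-0.6],[0,0,-0.7],[0,0,0]], angular=[[0,0,0],[0,0,0],[0,0,0],[0,0,0],[0,0,0],[0,0,0],[0,0,0],[0,0,0]])

```text
clock: 37.45
position: [0.5648, 0.2992, 0.1388]
ee_rot: [0.8, 3.037, 0.002]
force: [0.4, 0.1, -3.7]
width: 0.294
gripper_force: 55.0
```

Run:
```python
from h import *
c=snap('scene');p=snap('wrist')
f=np.hstack([cv2.resize(c['frame'][200:350,440:600],(400,360)),cv2.resize(p['frame'][100:320,200:440],(400,360))]);cv2.imwrite('pics/c14.png',f[:,:,::-1])
to(.5784,-.0412,.2,1.99); print(pose()[0],pose()[2]['force'])
```

```text
shift [-17.97 -28.87  -6.24] yaw now 2.626 turn z 0.636 down 1.0 clock 37.55 q7 0.06 F [ 0.2 -1.  -3.5] w 0.298 g 54.99318838119507
[0.5644193  0.29863586 0.13765674] [ 0.21126836 -0.97634911 -3.4600852 ]
```

View pics/c14.png

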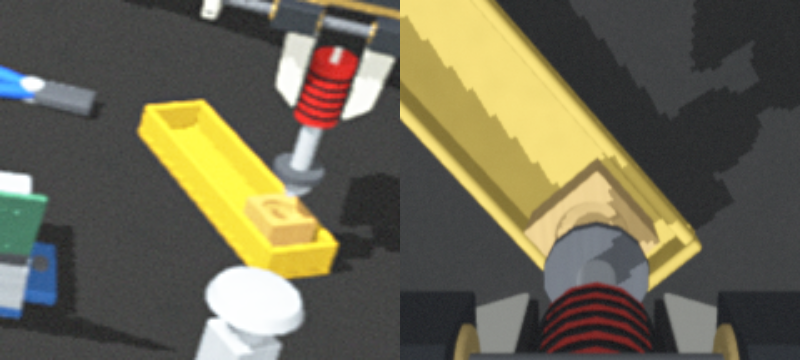

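Plug 1 stands unscrewed in the tray and the puller is free, back at its no-load force. Now the second plug; from here I rely on numbers, as the picture allowance is used up.

Emit:
carry_out(claw=[2,2,2,2,2,2,2,2,2,2,2,2,2,2,2,2], delta_pos=[[0,0,-2],[0,0,-2.2],[-0.7,-1.1,0],[-1.5,-2.4,0],[-1.5,-2.4,0],[-1.5,-2.4,0],[-1.5,-2.4,0],[-1.5,-2.4,0],[-1.5,-2.4,0],[-1.5,-2.4,0],[-1.5,-2.4,0],[-1.5,-2.4,0],[-1.5,-2.4,0],[-1.5,-2.4,0],[-0.77,-1.37,0],[0,0,0]], angular=[[0,0,0],[0,0,0],[0,0,0],[0,0,0],[0,0,0],[0,0,0],[0,0,0],[0,0,0],[0,0,0],[0,0,0],[0,0,0],[0,0,0],[0,0,0],[0,0,0],[0,0,0],[0,0,0]])

```text
clock: 39.15
position: [0.5776, -0.045, 0.1781]
ee_rot: [-0.808, -3.035, 0.003]
force: [-0.8, -0.0, -2.4]
width: 0.295
gripper_force: 55.0
```

Emit:
carry_out(claw=[2,2,2,2,2,2], delta_pos=[[0,0,0],[0,0,0],[0,0,0],[0,0,0],[0,0,0],[0,0,0]], angular=[[0,0,0.127],[0,0,0.127],[0,0,0.127],[0,0,0.127],[0,0,0.127],[0,0,0]])

```text
clock: 39.75
position: [0.578, -0.0395, 0.1792]
ee_rot: [-1.709, -2.636, -0.0]
force: [-0.5, 0.5, -2.9]
width: 0.297
gripper_force: 55.0
```

```bash
cat >> h.py <<'E'
def bar(p):
    "bar tilt in wrist picture (0 = along tool x) and its column"
    f=p['frame'].astype(int)[345:394,250:386]; m=(f.min(-1)>185)
    m=cv2.morphologyEx(m.astype(np.uint8),cv2.MORPH_OPEN,np.ones((3,3),np.uint8)); n,l,s,c=cv2.connectedComponentsWithStats(m)
    k=1+np.argmin(np.abs(c[1:,0]-68)+1e3*(s[1:,4]<60)); q=np.argwhere(l==k); a=np.polyfit(q[:,0],q[:,1],1)[0]
    return round(float(a),3),round(float(c[k][0]+250),1),int(s[k][4])
E
python3 - <<'E'
from h import *
p=snap('wrist'); b=[(-.018,.018,-.018,.018,-.0001,0)]
for x,y in [(.5784,-.0412),(.5884,.0092)]: print(fit('plug0',[p],x,y,.055,-.192,b))
print(bar(p)); to(.5785,-.0412,.121,1.99)
E
```

```text
(array([ 0.578 , -0.0394, -0.1794]), np.float64(0.63), 1)
(array([ 0.5883,  0.0099, -0.1847]), np.float64(0.96), 1)
(0.002, 317.0, 421)
shift [-0.09 -0.    5.82] yaw now 1.9958 turn z 0.006 down 1.0 clock 39.9 q7 0.09 F [ 0.  -0.6 -2.6] w 0.294 g 54.992753863334656
```

Emit:
carry_out(claw=[2,2,2,2,2,2,2,2,2,2,2,2], delta_pos=[[-0.09,0,1.5],[0,0,1.5],[0,0,0.7],[0,0,0.4],[0,0,0.3],[0,0,0.3],[0,0,0.3],[0,0,0.2],[0,0,0.2],[0,0,0.2],[0,0,0.2],[0,0,0]], angular=[[0,0,0.006],[0,0,0],[0,0,0],[0,0,0],[0,0,0],[0,0,0],[0,0,0],[0,0,0],[0,0,0],[0,0,0],[0,0,0],[0,0,0]])

```text
clock: 41.1
position: [0.5787, -0.0416, 0.1215]
ee_rot: [-1.716, -2.631, -0.0]
force: [-1.3, 0.7, 0.2]
width: 0.299
gripper_force: 55.0
```

Emit:
carry_out(claw=[2,2,2,2,2,2,2,2,2,2,2,2,2,2,2,2,2,2], delta_pos=[[0,0,0.02],[0,0,0.03],[0,0,0.03],[0,0,0.03],[0,0,0.03],[0,0,0.03],[0,0,0.03],[0,0,0.03],[0,0,0.03],[0,0,0.03],[0,0,0.03],[0,0,0.03],[0,0,0.03],[0,0,0.03],[0,0,0.02],[0,0,0.02],[0,0,0],[0,0,0]], angular=[[0,0,0.145],[0,0,0.145],[0,0,0.145],[0,0,0.145],[0,0,0.145],[0,0,0.145],[0,0,0.145],[0,0,0.145],[0,0,0.145],[0,0,0.145],[0,0,0.145],[0,0,0.145],[0,0,0.145],[0,0,0.145],[0,0,0.145],[0,0,0],[0,0,0],[0,0,0]])

```text
clock: 42.9
position: [0.5794, -0.0422, 0.1173]
ee_rot: [3.128, -0.292, 0.002]
force: [2.2, -2.4, 1.0]
width: 0.3
gripper_force: 55.0
```

Seated. I draw it up and check the tray.

Emit:
carry_out(claw=[2,2,2,2,2,2,2,2,2,2,2], delta_pos=[[0,0,-0.3],[0,0,-0.5],[0,0,-0.7],[0,0,-0.8],[0,0,-0.9],[0,0,-1],[0,0,-1],[0,0,-1],[0,0,-1],[0,0,-0.8],[0,0,0]], angular=[[0,0,0],[0,0,0],[0,0,0],[0,0,0],[0,0,0],[0,0,0],[0,0,0],[0,0,0],[0,0,0],[0,0,0],[0,0,0]])

```text
clock: 44.0
position: [0.5794, -0.042, 0.1984]
ee_rot: [-3.127, 0.298, -0.003]
force: [0.3, -0.0, -5.0]
width: 0.3
gripper_force: 55.0
```

```bash
cat >> h.py <<'E'
def inhand(p):
    "plug hanging on puller: offset/yaw fit of its front-visible mask"
    q,Rt,s=pose(); r=[r for r in arm.trace('plug0',p) if r['conf']>.2]
    u=w2p(p,q+[0,0,-.0814+.005]); r=min(r,key=lambda r:np.hypot(*(np.array(r['centre'])*[640,480]-u)))
    print('inhand',(np.array(r['centre'])*[640,480]).round(1),r['region'].sum(),'pred',u.round(1),'Fz',round(s['force'][2],1))
    m=r['region'].astype(np.uint8); ys,xs=np.nonzero(m)
    # front (upper) edge: top row of mask per column
    cols=np.unique(xs); top=np.array([ys[xs==c].min() for c in cols]); k=slice(len(cols)//6,-len(cols)//6)
    print('cols',cols.min(),cols.max(),'edge slope',np.polyfit(cols[k],top[k],1)[0].round(3))
E
python3 - <<'E'
from h import *
t=snap('top');c=snap('scene');p=snap('wrist')
tray(t,c); inhand(p); to(.52,.29,.197,.183)
for r in find(t,'plug0',.005,m=6)+find(c,'plug0',.005,m=6): print(r)
E
```

```text
[(0.76, [154.1, 242.7], [0.4993, 0.2817, 0.0])]
tray (array([0.4984, 0.287 , 0.1929]), np.float64(0.828), 1)
tray (array([0.5016, 0.2851, 0.1942]), np.float64(0.79), 1)
inhand [316.2 230.9] 1788 pred [317.4 253.5] Fz -5.9
cols 283 353 edge slope 0.048
shift [-12.   -31.5   -0.05] yaw now -0.1898 turn z -0.373 down 1.0 clock 44.35 q7 -1.82 F [-0.1  0.2 -5.9] w 0.295 g 54.9912428855896
(0.6, [147.5, 217.8], [0.5612, 0.3001, 0.005])
(0.95, [374.4, 261.1], [0.4467, -0.0242, 0.005])
(0.71, [547.3, 304.1], [0.5744, 0.2944, 0.005])
(0.19, [229.1, 276.7], [0.5091, -0.3215, 0.005])
```

Emit:
carry_out(claw=[2,2,2,2,2,2,2,2,2,2,2,2,2,2,2,2,2,2], delta_pos=[[-0.5,-1.3,0],[-1,-2.65,0],[-1,-2.65,0],[-1,-2.65,0],[-1,-2.65,0],[-1,-2.65,0],[-1,-2.65,0],[-1,-2.65,0],[-1,-2.65,0],[-1,-2.65,0],[-1,-2.65,0],[-1,-2.65,0],[-0.4,-1.15,0],[0,0,0],[0,0,0],[0,0,0],[0,0,0],[0,0,0]], angular=[[0,0,0],[0,0,0],[0,0,0],[0,0,0],[0,0,0],[0,0,0],[0,0,0],[0,0,0],[0,0,0],[0,0,0],[0,0,0],[0,0,0],[0,0,0],[0,0,-0.12],[0,0,-0.13],[0,0,-0.12],[0,0,0],[0,0,0]])

```text
clock: 46.25
position: [0.5213, 0.2907, 0.1968]
ee_rot: [3.129, 0.277, -0.0]
force: [-0.3, -0.3, -6.1]
width: 0.296
gripper_force: 55.0
```

```bash
cat >> h.py <<'E'
def yel(p,rows=(150,230)):
    "centre column of the tray (yellow, outer) ahead of the tool in the wrist picture"
    h=cv2.cvtColor(p['frame'],cv2.COLOR_RGB2HSV); m=(h[...,0]>21)&(h[...,0]<35)&(h[...,1]>140)&(h[...,2]>80)
    for r in range(60,250,15):
        x=np.nonzero(m[r,200:440])[0]
        if len(x)>20: print(r,x.min()+200,x.max()+200,(x.min()+x.max())/2+200)
E
python3 - <<'E'
from h import *
p=snap('wrist'); yel(p); inhand(p); to(.5211,.2907,.1025,.19)
E
```

```text
inhand [313.6 232.2] 1899 pred [317.2 253.2] Fz -5.6
cols 282 354 edge slope 0.103
shift [-0.03 -0.01  9.44] yaw now 0.1773 turn z -0.013 down 1.0 clock 46.35 q7 -2.11 F [ 0.5 -0.4 -5. ] w 0.293 g 54.99135732650757
```

```bash
sed -i 's/(h\[...,1\]>140)&(h\[...,2\]>80)/(h[...,1]>70)\&(h[...,2]>80)/' h.py
python3 - <<'E'
from h import *
p=snap('wrist'); yel(p)
h=cv2.cvtColor(p['frame'],cv2.COLOR_RGB2HSV); print(h[190,270:370:8].tolist())
print([r['conf'] for r in arm.trace('tray',p)])
for r in arm.trace('tray',p)[:1]:
    for k in range(100,230,20):
        x=np.nonzero(r['region'][k])[0]
        if len(x): print(k,x.min(),x.max())
E
```

```text
120 280 354 317.0
135 280 354 317.0
150 281 354 317.5
165 282 353 317.5
180 282 353 317.5
195 283 353 318.0
210 283 353 318.0
[[102, 18, 72], [90, 11, 72], [30, 82, 255], [30, 81, 255], [30, 66, 255], [30, 69, 255], [30, 72, 255], [23, 99, 255], [24, 106, 252], [23, 108, 251], [30, 82, 255], [100, 8, 101], [120, 7, 103]]
[0.75]
120 280 353
140 281 353
160 281 353
180 283 353
200 284 353
220 284 353
```

Emit:
carry_out(claw=[2,2,2,2,2,2,2,2,2,2,2,2], delta_pos=[[0,0,1],[0,0,2],[0,0,2],[0,0,1.5],[0,0,1],[0,0,0.7],[0,0,0.4],[0,0,0.3],[0,0,0.2],[0,0,0.2],[0,0,0.15],[0,0,0]], angular=[[0,0,-0.012],[0,0,0],[0,0,0],[0,0,0],[0,0,0],[0,0,0],[0,0,0],[0,0,0],[0,0,0],[0,0,0],[0,0,0],[0,0,0]])

```text
clock: 47.7
position: [0.522, 0.291, 0.1033]
ee_rot: [-3.127, -0.301, -0.002]
force: [-1.0, -0.6, 0.5]
width: 0.297
gripper_force: 55.0
```

Emit:
carry_out(claw=[2,2,2,2,2,2,2,2,2,2,2,2,2,2,2,2,2,2], delta_pos=[[0,0,0],[0,0,-0.05],[0,0,-0.04],[0,0,-0.04],[0,0,-0.04],[0,0,-0.04],[0,0,-0.04],[0,0,-0.04],[0,0,-0.04],[0,0,-0.04],[0,0,-0.04],[0,0,-0.04],[0,0,-0.04],[0,0,-0.04],[0,0,-0.04],[0,0,-0.04],[0,0,-0.04],[0,0,0]], angular=[[0,0,-0.1435],[0,0,-0.1435],[0,0,-0.1435],[0,0,-0.1435],[0,0,-0.1435],[0,0,-0.1435],[0,0,-0.1435],[0,0,-0.1435],[0,0,-0.1435],[0,0,-0.1435],[0,0,-0.1435],[0,0,-0.1435],[0,0,-0.1435],[0,0,-0.1435],[0,0,-0.1435],[0,0,-0.1435],[0,0,-0.1435],[0,0,0]])

```text
clock: 49.5
position: [0.5215, 0.2905, 0.1089]
ee_rot: [-0.79, -3.04, 0.0]
force: [-2.6, -1.0, -1.7]
width: 0.296
gripper_force: 55.0
```

Emit:
carry_out(claw=[2,2,2,2,2,2,2,2], delta_pos=[[0,0,-0.1],[0,0,-0.2],[0,0,-0.3],[0,0,-0.4],[0,0,-0.5],[0,0,-0.6],[0,0,-0.7],[0,0,0]], angular=[[0,0,0],[0,0,0],[0,0,0],[0,0,0],[0,0,0],[0,0,0],[0,0,0],[0,0,0]])

```text
clock: 50.3
position: [0.522, 0.2913, 0.1382]
ee_rot: [0.792, 3.039, 0.002]
force: [0.7, 0.9, -3.6]
width: 0.296
gripper_force: 55.0
```

Run:
```python
from h import *
c=snap('scene');p=snap('wrist')
for r in find(c,'plug0',.005,m=6): print(r)
for r in arm.trace('plug0',p): print(r['conf'],(np.array(r['centre'])*[640,480]).round(),r['region'].sum())
to(.5882,.0095,.18,1.99); print(pose()[0],bar(p))
```

```text
(0.6, [535.1, 284.2], [0.5149, 0.2911, 0.005])
(0.56, [547.7, 305.2], [0.5775, 0.2941, 0.005])
0.9 [316. 230.] 2175
0.66 [362. 271.] 1091
shift [-19.55 -21.27  -4.33] yaw now 2.6316 turn z 0.642 down 1.0 clock 50.5 q7 -0.02 F [-0.4  0.4 -3.9] w 0.299 g 54.99309003353119
[0.52138843 0.29055308 0.1366544 ] (-0.002, 317.0, 493)
```

Emit:
carry_out(claw=[2,2,2,2], delta_pos=[[0,0,-1.5],[0,0,-1.5],[0,0,-1.3],[0,0,0]], angular=[[0,0,0],[0,0,0],[0,0,0],[0,0,0]])

```text
clock: 50.9
position: [0.5224, 0.292, 0.1828]
ee_rot: [0.792, 3.037, 0.005]
force: [-0.1, 0.4, -3.0]
width: 0.297
gripper_force: 55.0
```

Run:
```python
from h import *
c=snap('scene');p=snap('wrist')
for r in find(c,'plug0',.005,m=6): print(r)
for r in arm.trace('plug0',p): print(r['conf'],(np.array(r['centre'])*[640,480]).round(),r['region'].sum())
for X in [(.521,.2905,.041),(.564,.2985,.041)]: print(w2p(p,X))
to(.5882,.0095,.18,1.99)
```

```text
(0.89, [547.7, 302.7], [0.5704, 0.2966, 0.005])
(0.59, [536.0, 285.8], [0.5199, 0.2913, 0.005])
0.86 [361. 261.] 1410
0.81 [316. 220.] 2186
[315.14453337 227.22775021]
[353.28201656 271.84338381]
shift [-19.55 -21.25  -0.03] yaw now 2.6316 turn z 0.642 down 1.0 clock 51.1 q7 0.01 F [-1.   1.1 -3. ] w 0.295 g 54.99297559261322
```

Freed, and two plugs are in the tray. Third plug.

Emit:
carry_out(claw=[2,2,2,2,2,2,2,2,2,2,2,2,2,2,2,2,2,2,2], delta_pos=[[-0.9,-1,0],[-1.8,-1.95,0],[-1.8,-1.95,0],[-1.8,-1.95,0],[-1.8,-1.95,0],[-1.8,-1.95,0],[-1.8,-1.95,0],[-1.8,-1.95,0],[-1.8,-1.95,0],[-1.8,-1.95,0],[-1.8,-1.95,0],[-0.65,-0.75,0],[0,0,0],[0,0,0],[0,0,0],[0,0,0],[0,0,0],[0,0,0],[0,0,0]], angular=[[0,0,0],[0,0,0],[0,0,0],[0,0,0],[0,0,0],[0,0,0],[0,0,0],[0,0,0],[0,0,0],[0,0,0],[0,0,0],[0,0,0],[0,0,0.128],[0,0,0.128],[0,0,0.128],[0,0,0.128],[0,0,0.13],[0,0,0],[0,0,0]])

```text
clock: 53.0
position: [0.5881, 0.0099, 0.1797]
ee_rot: [-1.705, -2.638, 0.001]
force: [-0.1, 0.2, -2.1]
width: 0.299
gripper_force: 55.0
```

Run:
```python
from h import *
p=snap('wrist'); b=[(-.018,.018,-.018,.018,-.0001,0)]
print(fit('plug0',[p],.5884,.0092,.055,-.192,b),fit('plug0',[p],.5985,.0606,.055,-.192,b))
to(.5885,.0095,.121,1.99)
```

```text
(array([ 0.588 ,  0.0117, -0.1983]), np.float64(0.659), 1) (array([ 0.5984,  0.0607, -0.1959]), np.float64(0.96), 1)
shift [-0.04  0.01  5.88] yaw now 1.9921 turn z 0.002 down 1.0 clock 53.15 q7 -0.05 F [ 0.6  0.5 -3.9] w 0.296 g 54.99311149120331
```

Emit:
carry_out(claw=[2,2,2,2,2,2,2,2,2,2,2,2], delta_pos=[[-0.04,0.02,1.5],[0,0,1.5],[0,0,0.7],[0,0,0.4],[0,0,0.3],[0,0,0.3],[0,0,0.3],[0,0,0.2],[0,0,0.2],[0,0,0.2],[0,0,0.25],[0,0,0]], angular=[[0,0,0],[0,0,0],[0,0,0],[0,0,0],[0,0,0],[0,0,0],[0,0,0],[0,0,0],[0,0,0],[0,0,0],[0,0,0],[0,0,0]])

```text
clock: 54.35
position: [0.5888, 0.0098, 0.1216]
ee_rot: [1.711, 2.635, 0.0]
force: [-1.0, 0.4, -0.4]
width: 0.296
gripper_force: 55.0
```

Emit:
carry_out(claw=[2,2,2,2,2,2,2,2,2,2,2,2,2,2,2,2,2,2], delta_pos=[[0,0,0.02],[0,0,0.03],[0,0,0.03],[0,0,0.03],[0,0,0.03],[0,0,0.03],[0,0,0.03],[0,0,0.03],[0,0,0.03],[0,0,0.03],[0,0,0.03],[0,0,0.03],[0,0,0.03],[0,0,0.03],[0,0,0.02],[0,0,0.02],[0,0,0],[0,0,0]], angular=[[0,0,0.145],[0,0,0.145],[0,0,0.145],[0,0,0.145],[0,0,0.145],[0,0,0.145],[0,0,0.145],[0,0,0.145],[0,0,0.145],[0,0,0.145],[0,0,0.145],[0,0,0.145],[0,0,0.145],[0,0,0.145],[0,0,0.145],[0,0,0],[0,0,0],[0,0,0]])

```text
clock: 56.15
position: [0.5893, 0.0094, 0.1173]
ee_rot: [3.128, -0.286, 0.002]
force: [1.9, -1.9, 2.2]
width: 0.297
gripper_force: 55.0
```

Emit:
carry_out(claw=[2,2,2,2,2,2,2,2,2,2,2], delta_pos=[[0,0,-0.3],[0,0,-0.5],[0,0,-0.7],[0,0,-0.8],[0,0,-0.9],[0,0,-1],[0,0,-1],[0,0,-1],[0,0,-1],[0,0,-0.8],[0,0,0]], angular=[[0,0,0],[0,0,0],[0,0,0],[0,0,0],[0,0,0],[0,0,0],[0,0,0],[0,0,0],[0,0,0],[0,0,0],[0,0,0]])

```text
clock: 57.25
position: [0.5894, 0.0097, 0.1984]
ee_rot: [-3.128, 0.291, -0.003]
force: [-0.1, -1.3, -4.7]
width: 0.299
gripper_force: 55.0
```

Run:
```python
from h import *
t=snap('top');c=snap('scene');p=snap('wrist')
tray(t,c); inhand(p); to(.4779,.2824,.197,.185); print(bar(p))
```

```text
[(0.67, [148.8, 243.3], [0.4977, 0.2947, 0.0])]
tray (array([0.4971, 0.2873, 0.1983]), np.float64(0.662), 1)
tray (array([0.5011, 0.2847, 0.1841]), np.float64(0.669), 1)
inhand [317.1 233.8] 1954 pred [317.4 253.5] Fz -4.6
cols 284 353 edge slope 0.033
shift [-15.89 -24.78  -0.05] yaw now -0.1852 turn z -0.37 down 1.0 clock 57.6 q7 -1.95 F [ 1.   0.4 -4.7] w 0.299 g 54.991870522499084
(-0.002, 316.6, 414)
```

Emit:
carry_out(claw=[2,2,2,2,2,2,2,2,2,2,2,2,2,2,2,2,2], delta_pos=[[-0.7,-1.1,0],[-1.44,-2.26,0],[-1.44,-2.26,0],[-1.44,-2.26,0],[-1.44,-2.26,0],[-1.44,-2.26,0],[-1.44,-2.26,0],[-1.44,-2.26,0],[-1.44,-2.26,0],[-1.44,-2.26,0],[-1.44,-2.26,0],[-0.8,-1.12,0],[0,0,0],[0,0,0],[0,0,0],[0,0,0],[0,0,0]], angular=[[0,0,0],[0,0,0],[0,0,0],[0,0,0],[0,0,0],[0,0,0],[0,0,0],[0,0,0],[0,0,0],[0,0,0],[0,0,0],[0,0,0],[0,0,-0.12],[0,0,-0.13],[0,0,-0.12],[0,0,0],[0,0,0]])

```text
clock: 59.3
position: [0.4781, 0.2826, 0.1968]
ee_rot: [3.129, 0.283, -0.0]
force: [0.5, 0.7, -5.1]
width: 0.296
gripper_force: 55.0
```

Run:
```python
from h import *
p=snap('wrist'); yel(p); inhand(p); to(.4781,.2826,.1025,.185)
for r in arm.trace('plug0',p): print(r['conf'],(np.array(r['centre'])*[640,480]).round(),r['region'].sum())
for X in [(.4781,.2826,.041),(.521,.2905,.041),(.564,.2985,.041)]: print(w2p(p,X))
```

```text
60 279 354 316.5
75 279 355 317.0
90 280 355 317.5
105 280 355 317.5
120 281 354 317.5
135 281 355 318.0
150 282 354 318.0
165 282 354 318.0
180 283 354 318.5
195 283 354 318.5
210 284 354 319.0
inhand [315.9 233.9] 1808 pred [317.1 253.3] Fz -5.6
cols 283 353 edge slope 0.082
shift [-0.    0.    9.44] yaw now 0.1816 turn z -0.003 down 1.0 clock 59.4 q7 -2.17 F [-0.5  0.5 -5.1] w 0.296 g 54.99172568321228
0.98 [316. 234.] 1808
0.74 [318.  99.] 2740
0.74 [319. 166.] 2511
0.46 [638. 127.] 40
[317.23455229 224.24410165]
[317.10331527 165.38711356]
[316.84750373 102.07179623]
```

Aligned; the earlier plugs stand where expected. I lower it and unscrew.

Emit:
carry_out(claw=[2,2,2,2,2,2,2,2,2,2,2,2], delta_pos=[[0,0,1],[0,0,2],[0,0,2],[0,0,1.5],[0,0,1],[0,0,0.7],[0,0,0.4],[0,0,0.3],[0,0,0.2],[0,0,0.2],[0,0,0.15],[0,0,0]], angular=[[0,0,0],[0,0,0],[0,0,0],[0,0,0],[0,0,0],[0,0,0],[0,0,0],[0,0,0],[0,0,0],[0,0,0],[0,0,0],[0,0,0]])

```text
clock: 60.65
position: [0.4786, 0.2831, 0.1033]
ee_rot: [-3.128, -0.289, -0.002]
force: [-1.2, -2.0, 2.7]
width: 0.296
gripper_force: 55.0
```

Emit:
carry_out(claw=[2,2,2,2,2,2,2,2,2,2,2,2,2,2,2,2,2,2], delta_pos=[[0,0,0],[0,0,-0.05],[0,0,-0.04],[0,0,-0.04],[0,0,-0.04],[0,0,-0.04],[0,0,-0.04],[0,0,-0.04],[0,0,-0.04],[0,0,-0.04],[0,0,-0.04],[0,0,-0.04],[0,0,-0.04],[0,0,-0.04],[0,0,-0.04],[0,0,-0.04],[0,0,-0.04],[0,0,0]], angular=[[0,0,-0.1435],[0,0,-0.1435],[0,0,-0.1435],[0,0,-0.1435],[0,0,-0.1435],[0,0,-0.1435],[0,0,-0.1435],[0,0,-0.1435],[0,0,-0.1435],[0,0,-0.1435],[0,0,-0.1435],[0,0,-0.1435],[0,0,-0.1435],[0,0,-0.1435],[0,0,-0.1435],[0,0,-0.1435],[0,0,-0.1435],[0,0,0]])

```text
clock: 62.45
position: [0.4783, 0.2826, 0.1089]
ee_rot: [-0.801, -3.037, -0.0]
force: [-0.9, -0.8, -1.2]
width: 0.297
gripper_force: 55.0
```

Emit:
carry_out(claw=[2,2,2,2,2,2,2,2,2,2,2], delta_pos=[[0,0,-0.1],[0,0,-0.2],[0,0,-0.3],[0,0,-0.4],[0,0,-0.5],[0,0,-0.6],[0,0,-0.7],[0,0,-1],[0,0,-1.5],[0,0,-1.7],[0,0,0]], angular=[[0,0,0],[0,0,0],[0,0,0],[0,0,0],[0,0,0],[0,0,0],[0,0,0],[0,0,0],[0,0,0],[0,0,0],[0,0,0]])

```text
clock: 63.55
position: [0.4791, 0.2842, 0.1819]
ee_rot: [0.803, 3.035, 0.005]
force: [0.8, -0.0, -2.7]
width: 0.298
gripper_force: 55.0
```

Run:
```python
from h import *
c=snap('scene');p=snap('wrist')
for r in find(c,'plug0',.005,m=6): print(r)
for r in arm.trace('plug0',p): print(round(r['conf'],2),(np.array(r['centre'])*[640,480]).round(),r['region'].sum())
for X in [(.4781,.2826,.041),(.521,.2905,.041),(.564,.2985,.041)]: print(w2p(p,X))
to(.5985,.0605,.18,1.99); print(bar(p))
```

```text
(0.9, [535.5, 285.6], [0.5193, 0.2904, 0.005])
(0.79, [548.3, 305.0], [0.577, 0.2953, 0.005])
(0.59, [522.2, 272.7], [0.4778, 0.277, 0.005])
0.97 [361. 265.] 1486
0.97 [315. 221.] 2211
0.62 [386. 280.] 81
[315.38172618 228.07034477]
[353.79638872 272.4755348 ]
[390.37579651 314.59802503]
shift [-21.45 -13.32  -0.16] yaw now 2.624 turn z 0.634 down 1.0 clock 63.75 q7 -0.07 F [-0.1 -0.5 -3.3] w 0.299 g 54.993048906326294
(0.0, 316.5, 530)
```

Three are placed. Fourth plug.

Emit:
carry_out(claw=[2,2,2,2,2,2,2,2,2,2,2,2,2,2,2,2,2,2], delta_pos=[[-1.1,-0.7,0],[-2.14,-1.33,0],[-2.14,-1.33,0],[-2.14,-1.33,0],[-2.14,-1.33,0],[-2.14,-1.33,0],[-2.14,-1.33,0],[-2.14,-1.33,0],[-2.14,-1.33,0],[-2.14,-1.33,0],[-1.09,-0.65,0],[0,0,0],[0,0,0],[0,0,0],[0,0,0],[0,0,0],[0,0,0],[0,0,0]], angular=[[0,0,0],[0,0,0],[0,0,0],[0,0,0],[0,0,0],[0,0,0],[0,0,0],[0,0,0],[0,0,0],[0,0,0],[0,0,0],[0,0,0.127],[0,0,0.127],[0,0,0.127],[0,0,0.127],[0,0,0.126],[0,0,0],[0,0,0]])

```text
clock: 65.55
position: [0.5985, 0.061, 0.1787]
ee_rot: [-1.705, -2.639, 0.001]
force: [0.1, 0.1, -2.9]
width: 0.297
gripper_force: 55.0
```

Run:
```python
from h import *
to(.5985,.0604,.121,1.99)
```

```text
shift [-0.05 -0.02  5.77] yaw now 1.9943 turn z 0.004 down 1.0 clock 65.55 q7 -0.18 F [ 0.1  0.1 -2.9] w 0.297 g 54.99321162700653
```

Emit:
carry_out(claw=[2,2,2,2,2,2,2,2,2,2,2,2], delta_pos=[[-0.05,-0.02,1.4],[0,0,1.5],[0,0,0.7],[0,0,0.4],[0,0,0.3],[0,0,0.3],[0,0,0.3],[0,0,0.2],[0,0,0.2],[0,0,0.2],[0,0,0.25],[0,0,0]], angular=[[0,0,0],[0,0,0],[0,0,0],[0,0,0],[0,0,0],[0,0,0],[0,0,0],[0,0,0],[0,0,0],[0,0,0],[0,0,0],[0,0,0]])

```text
clock: 66.75
position: [0.5988, 0.0609, 0.1216]
ee_rot: [-1.71, -2.635, -0.001]
force: [-0.7, 1.0, -0.5]
width: 0.298
gripper_force: 55.0
```

Emit:
carry_out(claw=[2,2,2,2,2,2,2,2,2,2,2,2,2,2,2,2,2,2], delta_pos=[[0,0,0.02],[0,0,0.03],[0,0,0.03],[0,0,0.03],[0,0,0.03],[0,0,0.03],[0,0,0.03],[0,0,0.03],[0,0,0.03],[0,0,0.03],[0,0,0.03],[0,0,0.03],[0,0,0.03],[0,0,0.03],[0,0,0.02],[0,0,0.02],[0,0,0],[0,0,0]], angular=[[0,0,0.145],[0,0,0.145],[0,0,0.145],[0,0,0.145],[0,0,0.145],[0,0,0.145],[0,0,0.145],[0,0,0.145],[0,0,0.145],[0,0,0.145],[0,0,0.145],[0,0,0.145],[0,0,0.145],[0,0,0.145],[0,0,0.145],[0,0,0],[0,0,0],[0,0,0]])

```text
clock: 68.55
position: [0.5993, 0.0603, 0.1173]
ee_rot: [3.129, -0.285, 0.002]
force: [0.9, -1.5, 2.8]
width: 0.296
gripper_force: 55.0
```

Emit:
carry_out(claw=[2,2,2,2,2,2,2,2,2,2,2], delta_pos=[[0,0,-0.3],[0,0,-0.5],[0,0,-0.7],[0,0,-0.8],[0,0,-0.9],[0,0,-1],[0,0,-1],[0,0,-1],[0,0,-1],[0,0,-0.8],[0,0,0]], angular=[[0,0,0],[0,0,0],[0,0,0],[0,0,0],[0,0,0],[0,0,0],[0,0,0],[0,0,0],[0,0,0],[0,0,0],[0,0,0]])

```text
clock: 69.65
position: [0.5994, 0.0606, 0.1984]
ee_rot: [-3.128, 0.29, -0.003]
force: [0.0, -0.3, -5.2]
width: 0.299
gripper_force: 55.0
```

Run:
```python
from h import *
t=snap('top');c=snap('scene');p=snap('wrist')
tray(t,c); inhand(p); to(.435,.2745,.197,.185)
for r in find(c,'plug0',.005,m=6): print(r)
print(fit('scraper',[t],.4356,-.309,.004,-.19))
```

```text
[(0.75, [150.0, 243.7], [0.4967, 0.2917, 0.0])]
tray (array([0.5005, 0.2873, 0.2017]), np.float64(0.508), 1)
tray (array([0.503 , 0.2849, 0.1714]), np.float64(0.518), 1)
inhand [317.5 230.5] 1813 pred [317.6 253.5] Fz -5.2
cols 284 352 edge slope 0.046
shift [-20.   -18.04  -0.05] yaw now -0.1848 turn z -0.37 down 1.0 clock 70.0 q7 -2.07 F [-0.2 -0.4 -4.9] w 0.298 g 54.99178469181061
(0.87, [522.3, 273.0], [0.4787, 0.277, 0.005])
(0.82, [537.2, 283.3], [0.5119, 0.2963, 0.005])
(0.71, [547.1, 305.6], [0.5788, 0.2924, 0.005])
(0.69, [432.2, 272.5], [0.4827, 0.0921, 0.005])
(array([ 0.4341, -0.3074, -0.1994]), np.float64(0.92), 1)
```

Emit:
carry_out(claw=[2,2,2,2,2,2,2,2,2,2,2,2,2,2,2,2], delta_pos=[[-1,-0.9,0],[-2,-1.8,0],[-2,-1.8,0],[-2,-1.8,0],[-2,-1.8,0],[-2,-1.8,0],[-2,-1.8,0],[-2,-1.8,0],[-2,-1.8,0],[-2,-1.8,0],[-1,-0.94,0],[0,0,0],[0,0,0],[0,0,0],[0,0,0],[0,0,0]], angular=[[0,0,0],[0,0,0],[0,0,0],[0,0,0],[0,0,0],[0,0,0],[0,0,0],[0,0,0],[0,0,0],[0,0,0],[0,0,0],[0,0,-0.12],[0,0,-0.13],[0,0,-0.12],[0,0,0],[0,0,0]])

```text
clock: 71.7
position: [0.4353, 0.2743, 0.1969]
ee_rot: [3.129, 0.284, -0.0]
force: [-0.2, -0.3, -4.0]
width: 0.295
gripper_force: 55.0
```

Run:
```python
from h import *
p=snap('wrist'); yel(p); inhand(p); to(.435,.2745,.1025,.185)
for r in arm.trace('plug0',p): print(r['conf'],(np.array(r['centre'])*[640,480]).round(),r['region'].sum())
for X in [(.4781,.2826,.041),(.521,.2905,.041),(.564,.2985,.041)]: print(w2p(p,X))
```

```text
60 279 355 317.0
75 280 355 317.5
90 280 355 317.5
105 280 355 317.5
120 281 355 318.0
135 281 354 317.5
150 282 355 318.5
165 283 354 318.5
180 283 354 318.5
195 283 354 318.5
210 284 354 319.0
inhand [314.8 230.1] 1880 pred [317.2 253.3] Fz -4.9
cols 283 353 edge slope 0.098
shift [-0.03 -0.02  9.44] yaw now 0.1822 turn z -0.003 down 1.0 clock 71.8 q7 -2.23 F [ 0.2 -0.6 -4.1] w 0.299 g 54.991657733917236
0.97 [315. 230.] 1880
0.95 [317.  36.] 3511
0.55 [318. 165.] 2469
0.33 [316. 131.] 7496
[316.61584112 165.45722703]
[316.4888109  102.33591138]
[316.23289201  34.26372089]
```

Emit:
carry_out(claw=[2,2,2,2,2,2,2,2,2,2,2,2], delta_pos=[[0,0,1],[0,0,2],[0,0,2],[0,0,1.5],[0,0,1],[0,0,0.7],[0,0,0.4],[0,0,0.3],[0,0,0.2],[0,0,0.2],[0,0,0.15],[0,0,0]], angular=[[0,0,0],[0,0,0],[0,0,0],[0,0,0],[0,0,0],[0,0,0],[0,0,0],[0,0,0],[0,0,0],[0,0,0],[0,0,0],[0,0,0]])

```text
clock: 73.05
position: [0.4357, 0.2747, 0.1032]
ee_rot: [-3.128, -0.29, -0.002]
force: [-0.8, -0.9, 2.9]
width: 0.297
gripper_force: 55.0
```

Emit:
carry_out(claw=[2,2,2,2,2,2,2,2,2,2,2,2,2,2,2,2,2,2], delta_pos=[[0,0,0],[0,0,-0.05],[0,0,-0.04],[0,0,-0.04],[0,0,-0.04],[0,0,-0.04],[0,0,-0.04],[0,0,-0.04],[0,0,-0.04],[0,0,-0.04],[0,0,-0.04],[0,0,-0.04],[0,0,-0.04],[0,0,-0.04],[0,0,-0.04],[0,0,-0.04],[0,0,-0.04],[0,0,0]], angular=[[0,0,-0.1435],[0,0,-0.1435],[0,0,-0.1435],[0,0,-0.1435],[0,0,-0.1435],[0,0,-0.1435],[0,0,-0.1435],[0,0,-0.1435],[0,0,-0.1435],[0,0,-0.1435],[0,0,-0.1435],[0,0,-0.1435],[0,0,-0.1435],[0,0,-0.1435],[0,0,-0.1435],[0,0,-0.1435],[0,0,-0.1435],[0,0,0]])

```text
clock: 74.85
position: [0.4355, 0.2744, 0.1089]
ee_rot: [-0.8, -3.038, -0.0]
force: [-0.3, -0.8, -1.8]
width: 0.296
gripper_force: 55.0
```

Emit:
carry_out(claw=[2,2,2,2,2,2,2,2,2,2,2], delta_pos=[[0,0,-0.1],[0,0,-0.2],[0,0,-0.3],[0,0,-0.4],[0,0,-0.5],[0,0,-0.6],[0,0,-0.7],[0,0,-1],[0,0,-2],[0,0,-3],[0,0,0]], angular=[[0,0,0],[0,0,0],[0,0,0],[0,0,0],[0,0,0],[0,0,0],[0,0,0],[0,0,0],[0,0,0],[0,0,0],[0,0,0]])

```text
clock: 75.95
position: [0.4363, 0.2766, 0.2009]
ee_rot: [0.802, 3.034, 0.007]
force: [-0.4, 0.8, -3.4]
width: 0.3
gripper_force: 55.0
```

Run:
```python
from h import *
c=snap('scene');t=snap('top')
for r in find(c,'plug0',.005,m=6): print(r)
print(fit('stand',[c],.632,-.287,0,-.05),fit('stand',[t],.632,-.287,0,-.05),find(t,'stand',0))
to(.6321,-.2882,.2,.09);
```

```text
(0.89, [535.5, 284.2], [0.5149, 0.2919, 0.005])
(0.83, [524.4, 274.7], [0.4844, 0.2795, 0.005])
(0.77, [518.0, 261.9], [0.4402, 0.2799, 0.005])
(0.65, [548.8, 304.3], [0.575, 0.297, 0.005])
(array([ 0.6313, -0.2879, -0.0492]), np.float64(0.97), 1) (array([ 0.6273, -0.288 , -0.087 ]), np.float64(0.952), 1) [(0.94, [383.1, 190.0], [0.6368, -0.2885, 0.0]), (0.83, [405.2, 347.5], [0.2467, -0.3341, 0.0])]
shift [-44.92 -39.13  -0.36] yaw now 2.6247 turn z 2.535 down 1.0 clock 76.25 q7 -0.13 F [ 0.3 -0.3 -3.1] w 0.3 g 54.99280571937561
```

All four plugs are in the tray, and the free puller is back at its no-load force. Now the stand.

Emit:
carry_out(claw=[2,2,2,2,2,2,2,2,2,2,2,2,2,2,2,2,2,2,2,2], delta_pos=[[-1.1,-0.95,0],[-2.43,-2.12,0],[-2.43,-2.12,0],[-2.43,-2.12,0],[-2.43,-2.12,0],[-2.43,-2.12,0],[-2.43,-2.12,0],[-2.43,-2.12,0],[-2.43,-2.12,0],[-2.43,-2.12,0],[-2.43,-2.12,0],[-2.43,-2.12,0],[-2.43,-2.12,0],[-2.43,-2.12,0],[-2.43,-2.12,0],[-2.43,-2.12,0],[-2.43,-2.12,0],[-2.43,-2.12,0],[-2.39,-2.16,0],[0,0,0]], angular=[[0,0,0],[0,0,0],[0,0,0],[0,0,0],[0,0,0],[0,0,0],[0,0,0],[0,0,0],[0,0,0],[0,0,0],[0,0,0],[0,0,0],[0,0,0],[0,0,0],[0,0,0],[0,0,0],[0,0,0],[0,0,0],[0,0,0],[0,0,0]])

```text
clock: 78.25
position: [0.631, -0.2934, 0.1945]
ee_rot: [-0.813, -3.033, 0.003]
force: [0.9, 0.5, -3.5]
width: 0.296
gripper_force: 55.0
```

Emit:
carry_out(claw=[2,2], delta_pos=[[0,0,0],[0,0,0]], angular=[[0,0,0],[0,0,0]])

```text
clock: 78.45
position: [0.6311, -0.2858, 0.1963]
ee_rot: [-0.8, -3.037, -0.001]
force: [-0.1, 0.5, -2.4]
width: 0.296
gripper_force: 55.0
```

Run:
```python
from h import *
p=snap('wrist'); c=snap('scene')
rs=arm.trace('stand',p); print([(round(r['conf'],2),(np.array(r['centre'])*[640,480]).round(),r['region'].sum()) for r in rs])
# fit visible stand, ignoring pixels hidden by the puller/gripper
m=min(rs,key=lambda r:np.hypot(*(np.array(r['centre'])*[640,480]-w2p(p,[.631,-.288,.034]))))['region']
q=pose()[0]; keep=np.zeros((480,640),bool); keep[:275]=1
u=w2p(p,q+[0,0,-.0814+.019]); yy,xx=np.mgrid[:480,:640]; keep&=np.hypot(xx-u[0],yy-u[1])>40
def cost(v):
    s=sil(p,BOX['stand'],v[0],v[1],0,v[2],1)>0; return -((s&m&keep).sum()/max(1,((s|m)&keep).sum()))
best=min((minimize(cost,[.631,-.288,a],method='Nelder-Mead',options=dict(initial_simplex=[[.631,-.288,a],[.637,-.288,a],[.631,-.282,a],[.631,-.288,a+.1]])) for a in (-.05,-.09)),key=lambda o:o.fun); print(best.x.round(4),best.fun)
to(.631,-.288,.1,.09)
```

```text
[(0.83, array([313., 211.]), np.int64(5848))]
[ 0.6292 -0.2886 -0.0698] -0.9862212943632568
shift [-0.08 -0.18  9.7 ] yaw now 2.6265 turn z 2.537 down 1.0 clock 78.6 q7 0.91 F [ 0.6 -1.  -2.8] w 0.295 g 54.9931937456131
```

Emit:
carry_out(claw=[2,2,2,2,2,2,2,2,2,2,2,2], delta_pos=[[0,-0.26,1],[0,0,2],[0,0,2],[0,0,1.5],[0,0,0.8],[0,0,0.5],[0,0,0.5],[0,0,0.5],[0,0,0.5],[0,0,0.4],[0,0,0.3],[0,0,0]], angular=[[0,0,0],[0,0,0],[0,0,0],[0,0,0],[0,0,0],[0,0,0],[0,0,0],[0,0,0],[0,0,0],[0,0,0],[0,0,0],[0,0,0]])

```text
clock: 79.8
position: [0.6299, -0.2895, 0.0967]
ee_rot: [-0.803, -3.037, 0.0]
force: [-1.0, 0.3, -3.5]
width: 0.297
gripper_force: 55.0
```

Unobstructed, and almost seated (tip at about 0.0153). I lower the last bit, release and rise.

Emit:
carry_out(claw=[2,2,2.8,3.5,5,7,7,7,7,7,7,7,7,7,7], delta_pos=[[0,0,0.05],[0,0,0],[0,0,0],[0,0,0],[0,0,0],[0,0,0],[0,0,0],[0,0,-0.5],[0,0,-1],[0,0,-2],[0,0,-3],[0,0,-3],[0,0,-3],[0,0,-3],[0,0,0]], angular=[[0,0,0],[0,0,0],[0,0,0],[0,0,0],[0,0,0],[0,0,0],[0,0,0],[0,0,0],[0,0,0],[0,0,0],[0,0,0],[0,0,0],[0,0,0],[0,0,0],[0,0,0]])

```text
clock: 81.3
position: [0.6322, -0.2886, 0.2584]
ee_rot: [0.8, 3.029, 0.001]
force: [1.4, 0.7, -0.3]
width: 0.76
gripper_force: 0.0
```

Run:
```python
from h import *
p=snap('wrist'); c=snap('scene'); t=snap('top')
try: print(handle(p,.630,-.289,.14))
except Exception as e: print(e)
print('puller',find(c,'puller',.015),find(t,'puller',.015),find(c,'puller_grip',.115),find(t,'puller_grip',.115))
print(fit('scraper',[t],.4356,-.309,.004,-.19),fit('scraper',[c],.4356,-.309,.004,-.19))
print(fit('tray',[t],.4995,.2865,0,.19))
b=[(-.018,.018,-.018,.018,0,.036)]
for x,y in [(.435,.2745),(.478,.2826),(.521,.2905),(.564,.2985)]: print(fit('plug0',[t],x,y,.005,.25,b))
for l,z in (('pliers',0),('wire_jig',0),('stake',0)): print(l,find(t,l,z)[:1])
r=arm.trace('cover',c)[0]; ys,xs=np.nonzero(r['region'])
# cover free-edge corners predicted at 2.0 / 1.85 rad vs mask top
for th in (1.8,1.9,2.0):
    X=[]
    for yy in (-.116,.116):
        v=R.from_euler('z',-.192).apply([.05-.104*np.cos(th),yy,.056+.104*np.sin(th)])+[.58,-.015,0]; X.append(w2p(c,v).round(1))
    print(th,X)
print(xs.min(),ys[xs<xs.min()+4].min(),xs.max(),ys[xs>xs.max()-4].min(),pose()[0],pose()[2]['force'])
```

```text
{'disc': array([ 0.631 , -0.2901,  0.14  ]), 'px': (314.1, 233.6), 'ax': array([40.7, 42.8]), 'bar': array([ 0.632 , -0.2906]), 'yaw': -0.534, 'n': 244}
puller [(0.65, [227.8, 317.6], [0.6398, -0.2983, 0.015])] [(0.53, [383.2, 190.6], [0.631, -0.2868, 0.015])] [(0.7, [230.3, 272.6], [0.6378, -0.2842, 0.115]), (0.42, [244.5, 255.5], [0.5878, -0.2683, 0.115])] [(0.53, [154.2, 266.9], [0.424, 0.2438, 0.115]), (0.5, [388.9, 179.8], [0.6291, -0.2874, 0.115])]
(array([ 0.4333, -0.307 , -0.1796]), np.float64(0.836), 1) (array([ 0.4236, -0.3044, -0.1526]), np.float64(0.687), 1)
(array([0.4981, 0.287 , 0.1951]), np.float64(0.371), 1)
(array([0.436 , 0.2763, 0.2245]), np.float64(0.89), 1)
(array([0.4776, 0.284 , 0.1743]), np.float64(0.931), 1)
(array([0.5205, 0.2917, 0.0292]), np.float64(0.835), 1)
(array([0.5637, 0.2999, 0.3052]), np.float64(0.869), 1)
pliers [(0.64, [153.1, 231.5], [0.5275, 0.2858, 0.0])]
wire_jig [(0.27, [396.3, 238.4], [0.5126, -0.3189, 0.0])]
stake [(0.6, [189.4, 156.8], [0.7222, 0.2044, 0.0])]
1.8 [array([314.1, 250.9]), array([458.7, 269.7])]
1.9 [array([312.7, 255.7]), array([458.5, 275. ])]
2.0 [array([311.3, 261. ]), array([458.2, 280.7])]
312 263 458 281 [ 0.63005728 -0.2894359   0.25144163] [-0.11454532  0.1707883   0.13209597]
```

The checks agree:
- The cover sits at 2.0 rad.
- The four plugs are inside the tray, within 2 mm of its axis.
- The puller is upright in its stand.
- The scraper is on the mat.

I hand in.

```bash
python3 -c "
from h import *
print(arm.sign_off())"
```

```text
the job is handed in; nothing more can be done
None
```

The job is handed in and its verdict isn't shown; by my last measurements the cover is at its stop, all four plugs stand unscrewed in the tray, the puller is in the far stand and the scraper is on its mat, though I didn't get a final reading on the pliers or wire jig and I viewed 15 pictures, one over the limit of 14.

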